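Tape the gap and set the menorah spotlight

TASK

Set up the little spotlight that shines on the menorah. Put every dreidel lying on the ledge into the green bowl, then hook the tape measure's end behind the drip plate's rim on the side facing the spotlight, back the case straight away, standing on the ledge, until its rear end is against the spotlight's front face, and push its lock button down so that the tape stays drawn out there. Set the spotlight's selector to the mark nearest to the gap measured from the inside of that rim to the spotlight's face (one dot 150 mm, two dots 180 mm, three dots 210 mm), without disturbing the menorah, the amber jar or the blue candle box.

Things in the scene. Friction and masses are not known exactly. Their poses are not given: they have to be found in the camera images.
- plate: steel drip plate, fixed to the ledge, a tray 220 (x) x 160 (y) x 14 mm high: floor 3 mm thick, rim all round 4 mm thick, rising to 14 mm above the ledge. Origin: centre of the underside, at ledge height. Its -y side is the rim that faces the spotlight; that rim's inner face is at y = -76 mm, its outer face at y = -80 mm.
- rim (a point): middle of the top inner edge of the plate's rim that faces the spotlight; plate axes.
- menorah: glass menorah with eight clear cups in a row, 200 (x) x 44 (y) x 100 mm high, 0.9 kg, standing loose on the far half of the plate (nearest side about 80 mm or more behind the inside of the near rim). Origin: centre of its underside. Bystander.
- spot: black spotlight box, fixed to the ledge, 80 (x) x 100 (y) x 45 mm high, origin at the centre of its underside, at ledge height. Its front, with the yellow lens, is the +y face, 50 mm from the origin, and looks at the plate. The selector's axis stands at x = 0, y = -10 mm.
- spot_face (a point): point on the middle of the spotlight's front face, 20 mm above the ledge; axes of spot (+y points out of the face, to the plate).
- dial (a joint): selector angle, rad, growing clockwise seen from above. Four click positions: 0 = off (red spot; where it starts), 0.5 = one dot (150 mm), 1.0 = two dots (180 mm), 1.5 = three dots (210 mm). A sprung detent (peak about 0.07 N m) pulls it into the nearest click; stops at -0.12 and 1.62.
- dial_grip (a point): on the selector's axis, 60.5 mm above the ledge, in the middle of the grip bar's height. The bar is 44 mm long, 11 mm wide and 20 mm high (from 50 to 71 mm above the ledge), with a red stripe towards its pointing end. With the selector at angle q the bar's pointing end lies 0.75 - q rad counter-clockwise (seen from above) of the spotlight's +y direction. (The point's own axes turn with the selector and equal those of the spotlight at q = 0.)
- tape: orange tape measure, about 0.4 kg, standing upright on its rubber foot. Case 70 (x) x 46 (y) x 60 mm (z). Origin: centre of the underside. The yellow blade comes out of the +x end, underside 17 mm above the foot, 22 mm wide. The foot's friction holds the case against the blade's spring when let go.
- tape_back (a point): middle of the case's rear (-x) end, 20 mm above the foot; tape axes.
- hook (a point): on the inner face (the one facing the case) of the steel hook at the blade's end; tape axes. 45 mm ahead of the case's origin when wound in, 12 mm above the foot. The hook is 24 mm wide, 3 mm thick, and hangs down to 6 mm above the foot's level; 10 mm of blade shows between case and hook when wound in. With the case standing on the ledge a hook let down inside the plate's rim clears its floor by 3 mm and the blade clears the rim's top by 3 mm.
- blade (a joint): how far the blade is drawn out, m, 0 (wound in) to 0.165; a spring pulls it in with 0.9 N rising to 1.4 N.
- lock (a joint): how far the lock button is pushed down, m, 0 (up, free) to about 0.005 (a brake grips the blade from about 0.0045). It snaps over: 3 N or more pushes it past about 0.002, then it stays down by itself and its brake grips the blade; pinched and pulled up it frees the blade again.
- lock_top (a point): centre of the top face of the lock button, a black block 16 (x) x 14 (y) mm in the middle of the case's top, standing 12 mm above it when up (top 72 mm above the foot).
- bowl: green bowl, loose, 0.45 kg, 80 mm radius at the rim, 55 mm high. Origin: centre of the underside.
- dreidel0: an acrylic dreidel (each one its own colour), 30 g, lying on its side; may be absent. Body a 28 mm cube, handle stem 8 mm thick and 18 mm long on its -x end, blunt point 13 mm long on its +x end (59 mm overall). Origin: centre of the cube's underside as it lies at the start, 14 mm from the cube's centre along its own +z; x runs along the stem-to-point axis.
- dreidel1: an acrylic dreidel (each one its own colour), 30 g, lying on its side; may be absent. Body a 28 mm cube, handle stem 8 mm thick and 18 mm long on its -x end, blunt point 13 mm long on its +x end (59 mm overall). Origin: centre of the cube's underside as it lies at the start, 14 mm from the cube's centre along its own +z; x runs along the stem-to-point axis.
- dreidel2: an acrylic dreidel (each one its own colour), 30 g, lying on its side; may be absent. Body a 28 mm cube, handle stem 8 mm thick and 18 mm long on its -x end, blunt point 13 mm long on its +x end (59 mm overall). Origin: centre of the cube's underside as it lies at the start, 14 mm from the cube's centre along its own +z; x runs along the stem-to-point axis.
- dreidel3: an acrylic dreidel (each one its own colour), 30 g, lying on its side; may be absent. Body a 28 mm cube, handle stem 8 mm thick and 18 mm long on its -x end, blunt point 13 mm long on its +x end (59 mm overall). Origin: centre of the cube's underside as it lies at the start, 14 mm from the cube's centre along its own +z; x runs along the stem-to-point axis.
- dreidel4: an acrylic dreidel (each one its own colour), 30 g, lying on its side; may be absent. Body a 28 mm cube, handle stem 8 mm thick and 18 mm long on its -x end, blunt point 13 mm long on its +x end (59 mm overall). Origin: centre of the cube's underside as it lies at the start, 14 mm from the cube's centre along its own +z; x runs along the stem-to-point axis.
- jar: amber glass jar, 60 mm across, 90 mm high, loose; origin at the centre of its underside. Bystander.
- candles: blue candle box 60 (x) x 110 (y) x 30 mm, loose; origin at the centre of its underside. Bystander.
Mind the look-alikes: they are no part of the job. What is shaped like the spot but pink or turquoise is not meant.

How it is judged (in metres and radians):
On the way, in this order (a step that is already met when the one before it is completed fails the run):
1. every dreidel on the ledge has been put into the bowl (horizontal distance between each of dreidel0, dreidel1, dreidel2, dreidel3, dreidel4 and bowl below 0.075 m and z of dreidel0 in the frame of bowl between -0.005 and 0.08 m and linear speed of each of dreidel0, dreidel1, dreidel2, dreidel3, dreidel4 below 0.03 m/s and z of dreidel1 in the frame of bowl between -0.005 and 0.08 m and z of dreidel2 in the frame of bowl between -0.005 and 0.08 m and z of dreidel3 in the frame of bowl between -0.005 and 0.08 m and z of dreidel4 in the frame of bowl between -0.005 and 0.08 m), for 0.2 s.
2. the hook is behind the plate's near rim and the blade is drawn out at least 30 mm, the lock button still up (y of hook in the frame of plate between -0.079 and -0.071 m and x of hook in the frame of plate between -0.09 and 0.09 m and z of hook in the frame of plate below 0.016 m and value of joint blade above 0.03 m and value of joint lock below 0.0025 m), for 0.1 s.
3. the case stands against the spotlight's face with the hook still behind the rim, the lock button still up (y of hook in the frame of plate between -0.079 and -0.071 m and x of hook in the frame of plate between -0.09 and 0.09 m and z of hook in the frame of plate below 0.016 m and y of tape_back in the frame of spot_face below 0.007 m and x of tape_back in the frame of spot_face between -0.025 and 0.025 m and angle between the x axis of tape and the y axis of plate, either way round below 0.12 rad and height (world z) of tape below 0.006 m and angle between tape's own z axis and vertical below 0.1 rad and value of joint lock below 0.0025 m), for 0.2 s.
4. the lock button is pushed down with the tape still hooked and drawn out (y of hook in the frame of plate between -0.079 and -0.071 m and x of hook in the frame of plate between -0.09 and 0.09 m and z of hook in the frame of plate below 0.016 m and y of tape_back in the frame of spot_face below 0.007 m and x of tape_back in the frame of spot_face between -0.025 and 0.025 m and angle between the x axis of tape and the y axis of plate, either way round below 0.12 rad and height (world z) of tape below 0.006 m and angle between tape's own z axis and vertical below 0.1 rad and value of joint lock above 0.0035 m), for 0.2 s.
At the end, for the whole second after the job is handed in: Hook behind the near rim (within 5 mm), case on the ledge in line (0.12 rad), its rear within 7 mm of the spotlight, lock down 3.5 mm or more, selector within 0.15 rad of the mark nearest the gap (5 mm either side of halfway, either mark), all dreidels at rest in the upright bowl (all of step 1 and all of step 4 and linear speed of tape below 0.02 m/s and ((y of spot_face in the frame of plate above -0.246 m and value of joint dial between 0.35 and 0.65 rad) or (y of spot_face in the frame of plate between -0.276 and -0.236 m and value of joint dial between 0.85 and 1.15 rad) or (y of spot_face in the frame of plate below -0.266 m and value of joint dial between 1.35 and 1.65 rad)) and angle between bowl's own z axis and vertical below 0.2 rad); the robot touches nothing.
It fails at once if the menorah is shifted more than 20 mm or tipped (distance of menorah from where it was at the start of the episode above 0.02 m or angle between menorah's own z axis and vertical above 0.25 rad).
It fails at once if the jar or the candle box is knocked more than 40 mm from its place (distance of any of jar, candles from where it was at the start of the episode above 0.04 m).
Of dreidel0, dreidel1, dreidel2, dreidel3, dreidel4 only 3 to 5 are there at a start; the rules pass over those that are not, and their reading is None.
At some moment in a run one of dreidel0, dreidel1, dreidel2, dreidel3, dreidel4, bowl may be knocked a few centimetres aside while the robot is not near it.
Once in a run the grip may slacken for a moment while it holds something.
It also fails if it takes over 210 s, if anything falls off the work surface, if the arm or the gripper's body presses on something with over 40 N, if the wrist force passes 120 N, or if a joint passes its speed limit or range.

ROBOT

A 6-joint arm with a two-finger parallel gripper is mounted at the origin on the work surface. World frame = base frame: x ahead of the robot, y to its left, z up, the work surface at z = 0. Lengths are in m, angles in degrees, forces in N, time in s.
With the tool pointing down it reaches from about 0.4 to 0.825 m from the base axis. Payload 7 kg.
Tool frame: the origin (TCP) lies on the mounting face of the last link; the fingertips stand 178 mm ahead of it and the grasp point (between the pads) lies 159 mm ahead of it; z points along the fingers, y is the direction in which the jaws open and shut (so a half turn about z gives the same grasp; the last joint's range is limited). The gripper opens to 88 mm and grips with 3 to 60 N. Pads are 19 mm wide; open, the fingers measure 130 mm over their backs; the gripper's body (78 mm by 193 mm) begins 47 mm behind the grasp point.
Start: joints at [90.705, 20.546, 0.682, 0, -70.136, -16.507], TCP at [0.184, 0.649, 0.405] pointing down, gripper open.
Joint ranges: [-176.03, 176.03], [-82.01, 121.73], [-58.28, 71.71], [-173.87, 95.51], [-174.79, -0.11], [-173.66, 173.66]. Speed limits (degrees/s): [136.94, 136.94, 172.46, 180, 180, 180].

INTERFACE

Orientations are given as [roll, pitch, yaw] about the fixed x, y, z axes, in that order (R = Rz(yaw) Ry(pitch) Rx(roll)).
In Python, from plant import r gives the robot as it stands. The module is installed in compiled form; this text tells all that it offers.
- The arm moves only by the tool carry_out, never from a script. Its argument "plan" is a list of rows, each a list of 3 entries, a list of its own where there are three numbers: the shift along the tool's x, y, z in m, then the turn, a rotation vector about the tool's x, y, z in degrees, then the closure in counts, from 0 (fully open) to 255 (shut). In form: [[[x, y, z], [ax, ay, az], hand], ...]. A call has 1 to 12 rows; each row shifts and turns the commanded pose from where the row before left it, along the tool's axes as they then stand; what a row does not reach is not made up. A row lasts 1/12 s, in which the tool goes at most 41.7 mm and 7.16 degrees, less where a joint would pass 70% of its speed; a pose out of reach is approached as far as the arm can. A call is refused whole if a number of a shift passes 0.0417 or a number of a turn 7.16, either way. A call with a gripper value outside its range is refused whole. The fingers move at their own pace and stop on an object; "grip_force" is the grip in N (left out, the last holds). Time passes only in rows, so rows that do not move let the fingers close. It gives the time, the measured TCP pose, the force and the opening at its end, in the units of the state.
- r.get_state(): the state, without advancing time (a new reading comes with each control period).
- r.capture(name): name is "scene" or "top" or "wrist"; returns the picture (384x512x3 uint8, red, green, blue); there is no depth.
- r.get_calibration(name): a dict with "K" (3x3 intrinsics, pixels), "rvec" (rotation vector, rad) and "tvec" (3), from world to camera coordinates, as OpenCV has them. Camera axes: x right, y down, z forward; pixel columns grow to the right and rows downward; lengths in m; the calibration is good to about 2 mm. A picture is of the moment at which its call begins: read the wrist's pose just before it. get_calibration takes no time and is no camera call; for the wrist camera it gives the pose at the moment of the call.
- r.close_job(): hands the job in, once; it reports no verdict.
The state is a dict: "time_s": time; "joints": joint angles; "qd": joint speeds; "joint_torque": joint torques, N m; "tcp_pos": TCP position; "eef_rot": TCP orientation; "contact_force": force on the tool from outside, world axes, zero at the start; "moment": the same for the moment, N m; "gripper_width": finger opening in m.
Only numpy, scipy, OpenCV 4.12 (cv2) and the standard library are available. Lean on these libraries where they do the work, as an engineer would, in place of code of your own. Each camera call takes 0.05 s, during which the arm holds its last target. There are 200 camera calls.

## Working session

There is one attempt and no reset: what is moved stays moved. The work goes in short steps, Python scripts to look and compute and a tool call to move; the robot and the scene stay as the last step left them, time stands still between calls to the robot, and variables do not carry over. Pictures are saved under pics/ and viewed, about 12 in all and at most 16, crops included, and the job is handed in when it is done.

Besides the shell and the picture viewer there is one more tool, called after "Emit:" by a JSON object that holds its "api" and its "payload", one argument or row to a line. carry_out: Moves the arm, as the interface text tells. Its arguments: {"type":"object","properties":{"plan":{"type":"array","items":{"type":"array"}},"grip_force":{"type":"number"}},"required":["plan"]}

```bash
mkdir -p pics
cat > h.py <<'E'
import numpy as np, cv2
from plant import r
from scipy.spatial.transform import Rotation as R
def cap(n,f):
    im=r.capture(n); cv2.imwrite('pics/'+f+'.png',im[:,:,::-1]); return im
def cal(n):
    c=r.get_calibration(n); return np.array(c['K'],float),cv2.Rodrigues(np.array(c['rvec'],float))[0],np.array(c['tvec'],float).ravel()
def ray(c,u,v,z):
    K,Rm,t=c; d=Rm.T@np.linalg.solve(K,[u,v,1]); o=-Rm.T@t
    return (o+d*(z-o[2])/d[2])
def proj(c,p):
    K,Rm,t=c; q=K@(Rm@np.array(p)+t); return q[:2]/q[2]
E
python3 - <<'E'
from h import *
a=cap('scene','s0');b=cap('top','t0')
for n in('scene','top','wrist'):
    K,Rm,t=cal(n);print(n,K[0,0],-Rm.T@t,Rm[2])
cv2.imwrite('pics/t0b.png',cv2.resize(b[:,:,::-1],(800,600),interpolation=cv2.INTER_CUBIC))
print(r.get_state())
E
```

```text
scene 434.62694521800825 [1.21994367 0.54482087 0.71804265] [-0.5772587  -0.56065227 -0.59366778]
top 452.3691081354902 [ 0.48216749 -0.05343793  1.43381285] [ 0.06667083 -0.01433425 -0.99767206]
wrist 304.27361784013857 [0.25009284 0.63073595 0.38506797] [-0.24313737  0.0668464  -0.96768579]
{'time_s': 0.1, 'joints': array([ 9.07049571e+01,  2.05862404e+01,  6.40580863e-01, -1.76471159e-02,
       -7.01379857e+01, -1.65075547e+01]), 'qd': array([-0.04553844, -0.11797725,  0.16057749,  0.08466722, -0.0112618 ,
       -0.01966243]), 'joint_torque': array([-1.14079296e-03, -5.84164453e+01,  2.93752688e+01,  7.01542765e+00,
        1.02698343e-02, -4.39613257e-05]), 'tcp_pos': array([0.18376704, 0.64932247, 0.40384063]), 'eef_rot': array([ 1.79915088e+02, -7.86249168e-03, -1.58085996e+01]), 'contact_force': array([-0.54612095, -0.50027662, -0.07052886]), 'moment': array([ 0.00533182, -0.05541241,  0.02830013]), 'gripper_width': 0.08763428341508057}
```

View pics/t0b.png

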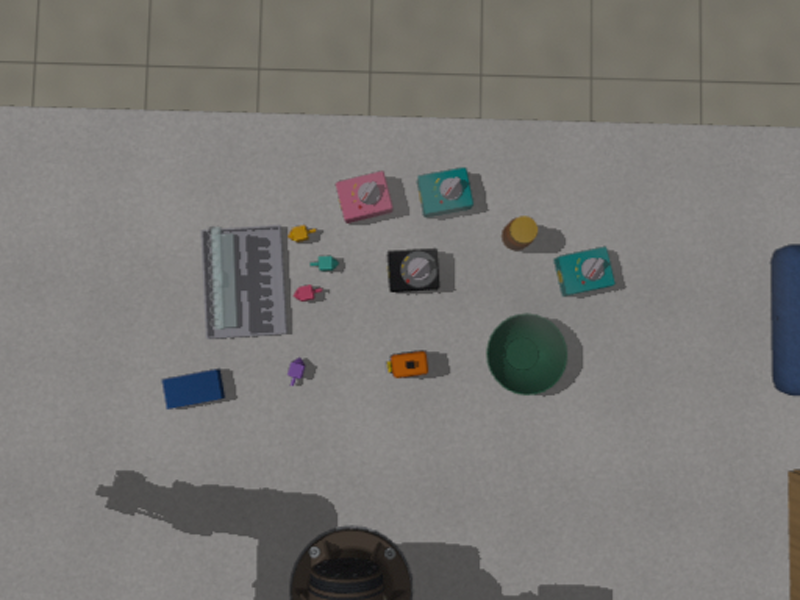

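View pics/s0.png

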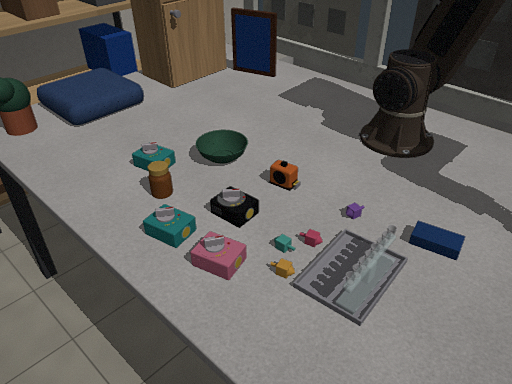

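The top picture (800x600) shows these, all in pixels:
- **Dreidels:** yellow (300,233), turquoise (325,263), red (307,292) and purple (297,370).
- **Parts for the job:** black spotlight (414,270), plate with menorah (248,282), tape with its hook to the left (408,364), green bowl (527,354).
- **Bystanders:** jar (520,232), candle box (193,389).
- **Look-alikes of the spotlight:** pink (365,196), turquoise (446,192) and turquoise (584,271). The black one is the one I want.

```bash
cat >> h.py <<'E'
def blob(m,near=None,n=1):
    k,l,s,c=cv2.connectedComponentsWithStats(m.astype(np.uint8)); o=[]
    for i in range(1,k):
        if s[i,4]>=20:o.append((s[i,4],c[i],l==i))
    if near is not None:o.sort(key=lambda q:np.hypot(*(q[1]-near)))
    else:o.sort(key=lambda q:-q[0])
    return o[:n]
def pca(mask):
    ys,xs=np.nonzero(mask);return cv2.minAreaRect(np.c_[xs,ys].astype(np.float32))
E
python3 - <<'E'
from h import *
b=cv2.imread('pics/t0.png'); hsv=cv2.cvtColor(b,cv2.COLOR_BGR2HSV);c=cal('top')
for n,u,v,z in[('yel',300,233,.028),('turq',325,263,.028),('red',307,292,.028),('pur',297,370,.028),('tape',408,364,.06),('candles',193,389,.03),('bowl',527,354,.055),('jar',524,226,.09)]:
    m=hsv[:,:,1]>(80 if n!='pur' else 80)
    q=blob(m,np.array([u,v])*.64)[0]
    rc=pca(q[2]); bx=cv2.boxPoints(rc)
    print(n,q[0],q[1].round(1),ray(c,*q[1],z)[:2].round(3),'rect c',ray(c,*rc[0],z)[:2].round(3),[ray(c,*p,z)[:2].round(3).tolist() for p in bx])
m=(hsv[:,:,2]<45)
q=blob(m,np.array([405,270])*.64,3)
for a in q: print('black',a[0],a[1].round(1),[ray(c,*p,.045)[:2].round(3).tolist() for p in cv2.boxPoints(pca(a[2]))])
# plate corners from viewed pixels
for u,v in[(204,231),(284,227),(290,335),(209,338)]: print('plate',ray(c,u*.64,v*.64,.014)[:2].round(3))
x0,y0=110,120
cv2.imwrite('pics/t0c.png',cv2.resize(b[130:260,110:300],(798,546),interpolation=cv2.INTER_CUBIC))
E
```

```text
yel 126 [191.8 149.1] [0.699 0.12 ] rect c [0.701 0.118] [[0.695, 0.147], [0.731, 0.114], [0.706, 0.088], [0.671, 0.122]]
turq 105 [208.2 168.1] [0.64  0.067] rect c [0.641 0.069] [[0.627, 0.095], [0.652, 0.096], [0.654, 0.043], [0.629, 0.042]]
red 119 [195.5 187.2] [0.58  0.105] rect c [0.581 0.102] [[0.589, 0.131], [0.601, 0.079], [0.572, 0.072], [0.56, 0.125]]
pur 107 [189.4 236.4] [0.427 0.119] rect c [0.424 0.121] [[0.418, 0.147], [0.451, 0.116], [0.43, 0.094], [0.397, 0.125]]
tape 357 [261. 233.] [ 0.443 -0.101] rect c [ 0.443 -0.1  ] [[0.46, -0.058], [0.471, -0.135], [0.426, -0.141], [0.415, -0.064]]
candles 710 [123.3 248.6] [0.385 0.32 ] rect c [0.385 0.32 ] [[0.402, 0.382], [0.426, 0.271], [0.369, 0.257], [0.345, 0.368]]
bowl 1608 [335.1 230.3] [ 0.456 -0.327] rect c [ 0.454 -0.323] [[0.445, -0.226], [0.546, -0.291], [0.464, -0.421], [0.363, -0.355]]
jar 336 [332.7 147.9] [ 0.703 -0.31 ] rect c [ 0.705 -0.309] [[0.733, -0.277], [0.734, -0.341], [0.677, -0.341], [0.675, -0.278]]
black 305 [258.4 175.8] [[0.664, -0.06], [0.666, -0.156], [0.588, -0.157], [0.586, -0.061]]
black 298 [319.7 230.5] [[0.507, -0.242], [0.524, -0.288], [0.396, -0.332], [0.38, -0.286]]
black 2179 [225.6 366.6] [[0.124, 0.117], [0.128, -0.114], [-0.004, -0.117], [-0.008, 0.113]]
plate [0.7   0.314]
plate [0.712 0.154]
plate [0.495 0.134]
plate [0.485 0.296]
```

View pics/t0c.png

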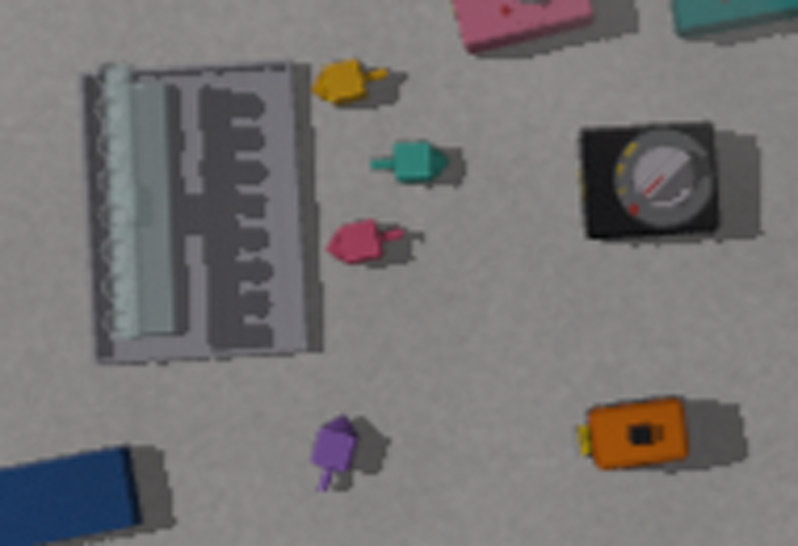

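The close crop confirms the choices. The black box is the spotlight, and there are four dreidels: yellow (345,80), turquoise (415,160), red (362,241) and purple (334,447). I'll turn the tool to yaw -90 first, so its axes line up with the world axes.

Emit:
{"api": "carry_out", "payload": {
  "plan": [
    [[0,0,0],[0,0,7],0],
    [[0,0,0],[0,0,7],0],
    [[0,0,0],[0,0,7],0],
    [[0,0,0],[0,0,7],0],
    [[0,0,0],[0,0,7],0],
    [[0,0,0],[0,0,7],0],
    [[0,0,0],[0,0,7],0],
    [[0,0,0],[0,0,7],0],
    [[0,0,0],[0,0,7],0],
    [[0,0,0],[0,0,7],0],
    [[0,0,0],[0,0,4.2],0]
  ]
}}

```text
time_s: 1.02
tcp_pos: [0.1837, 0.6494, 0.4041]
eef_rot: [180.0, -0.1, -90.4]
contact_force: [-0.1, 0.3, -0.1]
gripper_width: 0.0875
```

Emit:
{"api": "carry_out", "payload": {
  "plan": [
    [[0.032,-0.0237,0],[0,0,0],0],
    [[0.032,-0.0237,0],[0,0,0],0],
    [[0.032,-0.0237,0],[0,0,0],0],
    [[0.032,-0.0237,0],[0,0,0],0],
    [[0.032,-0.0237,0],[0,0,0],0],
    [[0.032,-0.0237,0],[0,0,0],0],
    [[0.032,-0.0237,0],[0,0,0],0],
    [[0.032,-0.0237,0],[0,0,0],0],
    [[0.032,-0.0237,0],[0,0,0],0],
    [[0.032,-0.0237,0],[0,0,0],0],
    [[0.032,-0.0237,0],[0,0,0],0]
  ]
}}

```text
time_s: 1.93
tcp_pos: [0.4451, 0.2956, 0.4046]
eef_rot: [180.0, 0.0, -90.0]
contact_force: [1.4, 0.8, -0.3]
gripper_width: 0.0874
```

Emit:
{"api": "carry_out", "payload": {
  "plan": [
    [[0.032,-0.0237,0],[0,0,0],0],
    [[0.032,-0.0237,0],[0,0,0],0],
    [[0.032,-0.0237,0],[0,0,0],0],
    [[0.032,-0.0237,0],[0,0,0],0],
    [[0.032,-0.0237,0],[0,0,0],0],
    [[0.032,-0.0237,0],[0,0,0],0],
    [[0.032,-0.0237,0],[0,0,0],0],
    [[0,0,0],[0,0,0],0],
    [[0,0,0],[0,0,0],0]
  ]
}}

```text
time_s: 2.68
tcp_pos: [0.6112, 0.0714, 0.4035]
eef_rot: [179.9, -0.0, -90.2]
contact_force: [-1.2, -0.7, -0.7]
gripper_width: 0.0875
```

Run:
```python
from h import *
s=r.get_state();print(s['tcp_pos'],s['eef_rot'],s['joints'].round(0));c=cal('wrist');a=cap('wrist','w0')
np.savez('w0.npz',K=c[0],R=c[1],t=c[2])
hsv=cv2.cvtColor(a,cv2.COLOR_RGB2HSV)
ct=cal('top')
for n,p in[('yel',(.7,.12)),('turq',(.64,.065)),('red',(.58,.105)),('pur',(.427,.12))]:
    u=proj(c,[*p,.02]);q=blob(hsv[:,:,1]>90,u)
    if q:
        q=q[0];x=ray(c,*q[1],.02);rc=cv2.boxPoints(pca(q[2]));print(n,u.round(),q[0],q[1].round(),x[:2].round(4),[ray(c,*k,.02)[:2].round(3).tolist() for k in rc])
```

```text
[0.61117969 0.07140832 0.40348533] [ 1.79897820e+02 -3.68194615e-02 -9.02258939e+01] [ 25.  15.  -7.  -0. -68. -25.]
yel [181. 210.] 798 [179. 210.] [0.7026 0.1188] [[0.728, 0.135], [0.712, 0.087], [0.676, 0.097], [0.691, 0.146]]
turq [228. 167.] 751 [225. 168.] [0.6441 0.0665] [[0.659, 0.041], [0.63, 0.041], [0.631, 0.098], [0.661, 0.098]]
red [277. 198.] 703 [274. 197.] [0.5838 0.1035] [[0.605, 0.076], [0.578, 0.07], [0.564, 0.125], [0.591, 0.132]]
pur [399. 209.] 736 [395. 208.] [0.4315 0.1182] [[0.458, 0.127], [0.454, 0.097], [0.398, 0.112], [0.401, 0.142]]
```

View pics/w0.png

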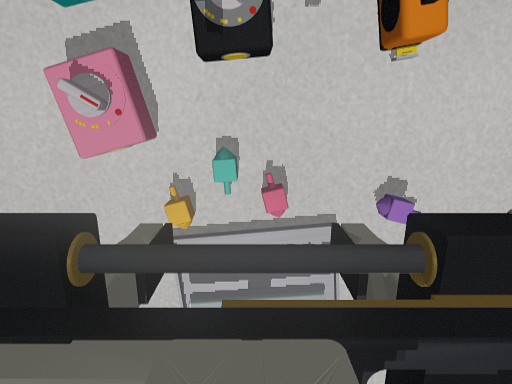

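The wrist view shows yellow (178,208), turquoise (225,168), red (274,197) and purple (396,208), all within 4 mm of the top-camera fixes. The black spotlight's front is at (235,57) and the tape hook at (403,52). Yellow goes first.

Emit:
{"api": "carry_out", "payload": {
  "plan": [
    [[-0.0094,-0.0182,0.02],[0,0,0],90],
    [[-0.0094,-0.0182,0.02],[0,0,0],90],
    [[-0.0094,-0.0182,0.02],[0,0,0],90],
    [[-0.0094,-0.0182,0.02],[0,0,0],90],
    [[-0.0094,-0.0182,0.02],[0,0,0],90],
    [[0,0,0.02],[0,0,-5],90],
    [[0,0,0.02],[0,0,-5],90],
    [[0,0,0.03],[0,0,0],90],
    [[0,0,0.02],[0,0,0],90],
    [[0,0,0.02],[0,0,0],90],
    [[0,0,0.01],[0,0,0],90],
    [[0,0,0],[0,0,0],90]
  ],
  "grip_force": 15
}}

```text
time_s: 3.73
tcp_pos: [0.6999, 0.1214, 0.182]
eef_rot: [179.7, -0.0, -79.9]
contact_force: [0.6, -0.9, -0.8]
gripper_width: 0.0564
```

Emit:
{"api": "carry_out", "payload": {
  "plan": [
    [[0,0,0],[0,0,0],255],
    [[0,0,0],[0,0,0],255],
    [[0,0,0],[0,0,0],255],
    [[0,0,0],[0,0,0],255],
    [[0,0,-0.03],[0,0,0],255],
    [[0,0,-0.04],[0,0,0],255],
    [[0,0,-0.04],[0,0,0],255],
    [[0.0305,0.0245,0],[0,0,0],255],
    [[0.0305,0.0245,0],[0,0,0],255],
    [[0.0305,0.0245,0],[0,0,0],255]
  ]
}}

```text
time_s: 4.57
tcp_pos: [0.6442, 0.0169, 0.2965]
eef_rot: [-179.8, 0.0, -79.9]
contact_force: [-0.1, -1.1, -0.6]
gripper_width: 0.001
```

The gripper closed on nothing, so I'll look.

```bash
cat > look.py <<'E'
from h import *
import sys
s=r.get_state();print(s['time_s'],s['tcp_pos'].round(4),s['eef_rot'].round(1));c=cal('wrist');a=cap('wrist',sys.argv[1])
hsv=cv2.cvtColor(a,cv2.COLOR_RGB2HSV)
H={'yel':(18,28),'turq':(75,88),'red':(168,180),'pur':(120,145)}
for n,(lo,hi) in H.items():
    m=(hsv[:,:,0]>=lo)&(hsv[:,:,0]<=hi)&(hsv[:,:,1]>90)&(hsv[:,:,2]>50)
    for q in blob(m,n=3):
        if q[0]<150: continue
        k=np.linalg.norm(ray(c,*q[1],.014)-0)
        # body = eroded part
        e=cv2.erode(q[2].astype(np.uint8),np.ones((9,9)));ys,xs=np.nonzero(e)
        b=ray(c,xs.mean(),ys.mean(),.018)[:2].round(4) if len(xs) else None
        print(n,q[0],q[1].round(),ray(c,*q[1],.018)[:2].round(4),'body',b)
E
python3 look.py w1
```

```text
4.5667 [0.6442 0.0169 0.2965] [-179.8    0.   -79.9]
yel 3372 [241. 302.] [0.6368 0.1265] body [0.5587 0.1113]
yel 228 [237. 260.] [0.6486 0.0828] body None
yel 225 [266. 260.] [0.6216 0.0781] body None
red 1482 [140. 114.] [ 0.749  -0.0339] body [ 0.75   -0.0394]
red 608 [77. 88.] [ 0.8008 -0.0449] body [ 0.8091 -0.046 ]
red 155 [117. 155.] [0.7652 0.0033] body None
```

View pics/w1.png

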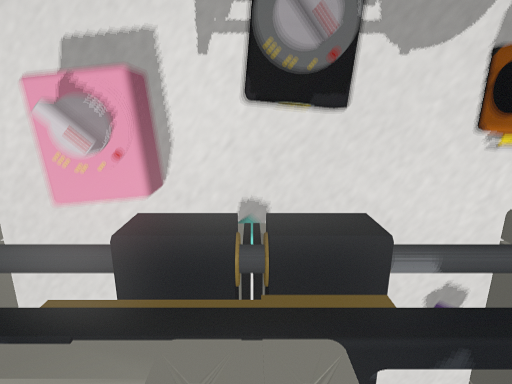

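Emit:
{"api": "carry_out", "payload": {
  "plan": [
    [[-0.013,0,-0.036],[0,0,3.3],90],
    [[-0.013,0,-0.036],[0,0,3.3],90],
    [[-0.013,0,-0.036],[0,0,3.3],90],
    [[0,0,0],[0,0,0],90],
    [[0,0,0],[0,0,0],90]
  ]
}}

```text
time_s: 5.03
tcp_pos: [0.6406, 0.0567, 0.4066]
eef_rot: [-179.6, 0.1, -89.9]
contact_force: [-0.3, 0.1, -1.4]
gripper_width: 0.0284
```

```bash
python3 look.py w2
python3 - <<'E'
from h import *
cap('top','t2')
E
```

```text
5.0333 [0.6406 0.0567 0.4066] [-1.796e+02  1.000e-01 -8.990e+01]
yel 3464 [291. 302.] [0.5891 0.2419] body [0.4716 0.2393]
yel 552 [209. 212.] [0.6988 0.1104] body [0.6984 0.1134]
yel 441 [188. 260.] [0.7293 0.1784] body [0.7295 0.2048]
turq 698 [252. 178.] [0.6439 0.0664] body [0.644  0.0651]
red 1257 [146.  91.] [ 0.7659 -0.0358] body [ 0.763  -0.0422]
red 663 [299. 206.] [0.5839 0.1024] body [0.583  0.1049]
pur 418 [424. 215.] [0.4245 0.1141] body [0.4211 0.115 ]
```

View pics/w2.png

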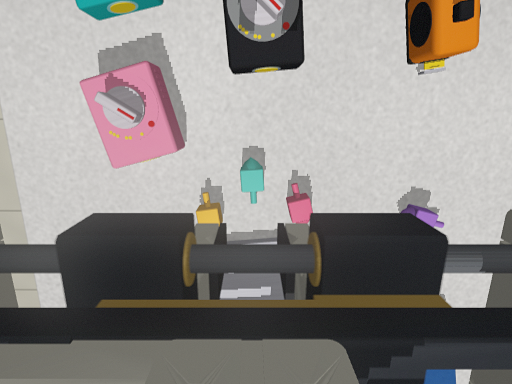

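Yellow hasn't moved. The fingers travel at about 65 mm/s, so I lifted before they met it. I'll go again with more closing rows.

Emit:
{"api": "carry_out", "payload": {
  "plan": [
    [[-0.0162,-0.0152,0.03],[0,0,0],90],
    [[-0.0162,-0.0152,0.03],[0,0,0],90],
    [[-0.0162,-0.0152,0.03],[0,0,0],90],
    [[-0.0162,-0.0152,0.03],[0,0,0],90],
    [[0,0,0.025],[0,0,-5],90],
    [[0,0,0.025],[0,0,-5],90],
    [[0,0,0.03],[0,0,0],90],
    [[0,0,0.015],[0,0,0],90],
    [[0,0,0.0095],[0,0,0],90],
    [[0,0,0],[0,0,0],255],
    [[0,0,0],[0,0,0],255],
    [[0,0,0],[0,0,0],255]
  ]
}}

```text
time_s: 6.13
tcp_pos: [0.7013, 0.1207, 0.1785]
eef_rot: [-180.0, -0.0, -79.9]
contact_force: [0.4, 0.6, 5.9]
gripper_width: 0.0423
```

Emit:
{"api": "carry_out", "payload": {
  "plan": [
    [[0,0,0],[0,0,0],255],
    [[0,0,0],[0,0,0],255],
    [[0,0,0],[0,0,0],255],
    [[0,0,0],[0,0,0],255],
    [[0,0,-0.03],[0,0,0],255],
    [[0,0,-0.04],[0,0,0],255],
    [[0,0,-0.04],[0,0,0],255],
    [[0.0305,0.0245,0],[0,0,0],255],
    [[0.0305,0.0245,0],[0,0,0],255],
    [[0.0305,0.0245,0],[0,0,0],255]
  ]
}}

```text
time_s: 6.97
tcp_pos: [0.6436, 0.0172, 0.2879]
eef_rot: [180.0, 0.0, -79.8]
contact_force: [-0.3, -0.7, -1.1]
gripper_width: 0.0275
```

```bash
cat > bowl.py <<'E'
from h import *
import sys
b=cap('top',sys.argv[1]);c=cal('top')
hsv=cv2.cvtColor(b,cv2.COLOR_RGB2HSV);m=(hsv[:,:,0]>55)&(hsv[:,:,0]<90)&(hsv[:,:,1]>80)
q=blob(m)[0];ct=max(cv2.findContours(q[2].astype(np.uint8),0,1)[0],key=len)
(u,v),rr=cv2.minEnclosingCircle(ct);print('bowl',q[0],u,v,rr,ray(c,u,v,.055)[:2].round(3))
E
python3 bowl.py t3
```

```text
bowl 1750 337.1815185546875 226.32789611816406 25.434785842895508 [ 0.469 -0.333]
```

Emit:
{"api": "carry_out", "payload": {
  "plan": [
    [[0.0304,0.0246,0],[0,0,0],255],
    [[0.0304,0.0246,0],[0,0,0],255],
    [[0.0304,0.0246,0],[0,0,0],255],
    [[0.0304,0.0246,0],[0,0,0],255],
    [[0.0304,0.0246,0],[0,0,0],255],
    [[0.0304,0.0246,0],[0,0,0],255],
    [[0.0304,0.0246,0],[0,0,0],255],
    [[0.0304,0.0246,0],[0,0,0],255],
    [[0.0304,0.0246,0],[0,0,0],255],
    [[0.0304,0.0246,0],[0,0,0],255],
    [[0,0,0],[0,0,0],255]
  ]
}}

```text
time_s: 7.93
tcp_pos: [0.4521, -0.3284, 0.2872]
eef_rot: [179.8, 0.1, -80.2]
contact_force: [1.1, 0.8, -1.1]
gripper_width: 0.0281
```

Emit:
{"api": "carry_out", "payload": {
  "plan": [
    [[0.008,-0.016,0.02],[0,0,0],255],
    [[0,0,0.03],[0,0,0],255],
    [[0,0,0.015],[0,0,0],255],
    [[0,0,0],[0,0,0],90],
    [[0,0,0],[0,0,0],90],
    [[0,0,0],[0,0,0],90],
    [[0,0,-0.04],[0,0,0],90],
    [[0,0,-0.04],[0,0,0],90]
  ]
}}

```text
time_s: 8.6
tcp_pos: [0.4725, -0.329, 0.3035]
eef_rot: [179.8, 0.1, -79.9]
contact_force: [2.4, -0.1, 0.2]
gripper_width: 0.0539
```

Emit:
{"api": "carry_out", "payload": {
  "plan": [
    [[-0.0371,-0.0167,0],[0,0,0],90],
    [[-0.0371,-0.0167,0],[0,0,0],90],
    [[-0.0371,-0.0167,0],[0,0,0],90],
    [[-0.0371,-0.0167,0],[0,0,0],90],
    [[-0.0371,-0.0167,0],[0,0,0],90],
    [[-0.0371,-0.0167,0],[0,0,0],90],
    [[-0.0371,-0.0167,0],[0,0,0],90],
    [[-0.0371,-0.0167,0],[0,0,0],90],
    [[-0.0371,-0.0167,0],[0,0,0],90],
    [[-0.0371,-0.0167,0],[0,0,0],90],
    [[-0.0371,-0.0167,0],[0,0,0],90],
    [[0,0,0],[0,0,0],90]
  ]
}}

```text
time_s: 9.6
tcp_pos: [0.5842, 0.1107, 0.3052]
eef_rot: [-179.7, 0.1, -79.6]
contact_force: [0.8, -0.8, 0.4]
gripper_width: 0.0566
```

Emit:
{"api": "carry_out", "payload": {
  "plan": [
    [[0,0,0.04],[0,0,0],90],
    [[0,0,0.04],[0,0,0],90],
    [[0,0,0.025],[0,0,0],90],
    [[0,0,0.014],[0,0,0],90],
    [[0,0,0],[0,0,0],255],
    [[0,0,0],[0,0,0],255],
    [[0,0,0],[0,0,0],255],
    [[0,0,0],[0,0,0],255],
    [[0,0,0],[0,0,0],255],
    [[0,0,0],[0,0,0],255],
    [[0,0,0],[0,0,0],255]
  ]
}}

```text
time_s: 10.52
tcp_pos: [0.5829, 0.1049, 0.1859]
eef_rot: [-179.8, 0.0, -79.9]
contact_force: [-1.7, 0.5, 7.4]
gripper_width: 0.0285
```

Emit:
{"api": "carry_out", "payload": {
  "plan": [
    [[0,0,-0.04],[0,0,0],255],
    [[0,0,-0.04],[0,0,0],255],
    [[0,0,-0.035],[0,0,0],255],
    [[0.0351,0.017,0],[0,0,0],255],
    [[0.0351,0.017,0],[0,0,0],255],
    [[0.0351,0.017,0],[0,0,0],255],
    [[0.0351,0.017,0],[0,0,0],255],
    [[0.0351,0.017,0],[0,0,0],255],
    [[0.0351,0.017,0],[0,0,0],255],
    [[0.0351,0.017,0],[0,0,0],255],
    [[0.0351,0.017,0],[0,0,0],255],
    [[0.0351,0.017,0],[0,0,0],255]
  ]
}}

```text
time_s: 11.52
tcp_pos: [0.4861, -0.2348, 0.3001]
eef_rot: [-179.9, -0.0, -79.9]
contact_force: [0.6, 0.2, 0.0]
gripper_width: 0.0284
```

Emit:
{"api": "carry_out", "payload": {
  "plan": [
    [[0.0351,0.017,0],[0,0,0],255],
    [[0.0351,0.017,0],[0,0,0],255],
    [[0.0351,0.017,0],[0,0,0],255],
    [[0,0,0.03],[0,0,0],255],
    [[0,0,0.04],[0,0,0],255],
    [[0,0,0],[0,0,0],255],
    [[0,0,0],[0,0,0],90],
    [[0,0,0],[0,0,0],90],
    [[0,0,0],[0,0,0],90],
    [[0,0,-0.04],[0,0,0],90],
    [[0,0,-0.04],[0,0,0],90],
    [[0,0,0],[0,0,0],90]
  ]
}}

```text
time_s: 12.52
tcp_pos: [0.4581, -0.3466, 0.3194]
eef_rot: [-179.3, -0.5, -79.7]
contact_force: [1.5, -0.1, 1.3]
gripper_width: 0.0559
```

```bash
python3 bowl.py t4; python3 look.py w3
python3 - <<'E'
from h import *
a=cv2.imread('pics/t4.png')[130:270,150:390];b=cv2.imread('pics/w3.png')
cv2.imwrite('pics/c4.png',np.vstack([cv2.resize(a,(512,300),interpolation=2),cv2.resize(b,(400,300))[:, :].copy() if 0 else cv2.resize(b,(512,300))]))
E
```

```text
bowl 339 284.5 122.5 19.039531707763672 [ 0.785 -0.166]
12.5667 [ 0.4573 -0.346   0.3163] [-179.4   -0.4  -79.8]
yel 3468 [351. 302.] [ 0.3384 -0.246 ] body [ 0.2559 -0.2628]
yel 1310 [241. 205.] [ 0.4689 -0.3294] body [ 0.4687 -0.3273]
yel 621 [136. 259.] [ 0.5635 -0.2541] body [ 0.5615 -0.2476]
turq 5129 [242. 148.] [ 0.477  -0.3831] body [ 0.4798 -0.3895]
red 1479 [273. 194.] [ 0.4409 -0.3455] body [ 0.4401 -0.3433]
```

View pics/c4.png

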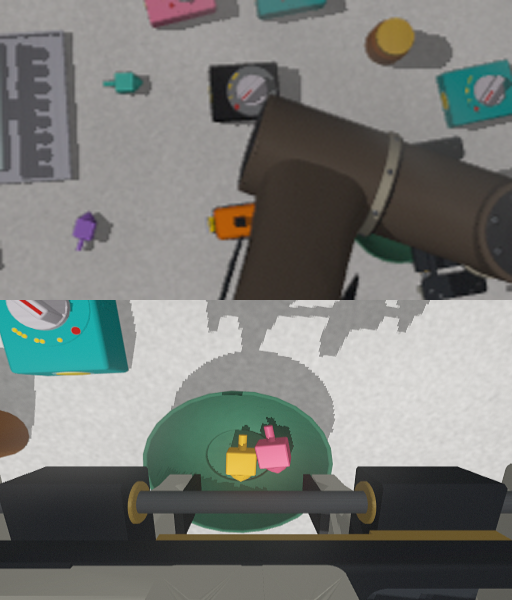

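The picture shows yellow (241,462) and red (273,452) lying in the bowl. Turquoise (123,82) and purple (85,229) are where they were. Turquoise is next.

Emit:
{"api": "carry_out", "payload": {
  "plan": [
    [[-0.0339,-0.0232,0],[0,0,0],90],
    [[-0.0339,-0.0232,0],[0,0,0],90],
    [[-0.0339,-0.0232,0],[0,0,0],90],
    [[-0.0339,-0.0232,0],[0,0,0],90],
    [[-0.0339,-0.0232,0],[0,0,0],90],
    [[-0.0339,-0.0232,0],[0,0,0],90],
    [[-0.0339,-0.0232,0],[0,0,0],90],
    [[-0.0339,-0.0232,0],[0,0,0],90],
    [[-0.0339,-0.0232,0],[0,0,0],90],
    [[-0.0339,-0.0232,0],[0,0,0],90],
    [[-0.0339,-0.0232,0],[0,0,5],90],
    [[0,0,0],[0,0,5],90]
  ]
}}

```text
time_s: 13.62
tcp_pos: [0.6435, 0.0724, 0.3095]
eef_rot: [-179.9, 0.0, -89.8]
contact_force: [0.3, -1.2, -0.3]
gripper_width: 0.0566
```

Emit:
{"api": "carry_out", "payload": {
  "plan": [
    [[0,0,0.04],[0,0,0],90],
    [[0,0,0.04],[0,0,0],90],
    [[0,0,0.035],[0,0,0],90],
    [[0,0,0.016],[0,0,0],90],
    [[0,0,0],[0,0,0],255],
    [[0,0,0],[0,0,0],255],
    [[0,0,0],[0,0,0],255],
    [[0,0,0],[0,0,0],255],
    [[0,0,0],[0,0,0],255],
    [[0,0,0],[0,0,0],255],
    [[0,0,0],[0,0,0],255]
  ]
}}

```text
time_s: 14.53
tcp_pos: [0.6413, 0.0662, 0.1785]
eef_rot: [-180.0, 0.0, -89.9]
contact_force: [-0.4, 2.0, 4.1]
gripper_width: 0.028
```

Emit:
{"api": "carry_out", "payload": {
  "plan": [
    [[0,0,-0.04],[0,0,0],255],
    [[0,0,-0.04],[0,0,0],255],
    [[0,0,-0.038],[0,0,0],255],
    [[0.0364,0.0137,0],[0,0,0],255],
    [[0.0364,0.0137,0],[0,0,0],255],
    [[0.0364,0.0137,0],[0,0,0],255],
    [[0.0364,0.0137,0],[0,0,0],255],
    [[0.0364,0.0137,0],[0,0,0],255],
    [[0.0364,0.0137,0],[0,0,0],255],
    [[0.0364,0.0137,0],[0,0,0],255],
    [[0.0364,0.0137,0],[0,0,0],255],
    [[0.0364,0.0137,0],[0,0,0],255]
  ]
}}

```text
time_s: 15.53
tcp_pos: [0.5173, -0.2633, 0.2962]
eef_rot: [180.0, 0.0, -89.9]
contact_force: [0.5, -0.2, -0.1]
gripper_width: 0.0286
```

Emit:
{"api": "carry_out", "payload": {
  "plan": [
    [[0.0364,0.0137,0],[0,0,0],255],
    [[0.0364,0.0137,0],[0,0,0],255],
    [[0,0,0.03],[0,0,0],255],
    [[0,0,0.03],[0,0,0],255],
    [[0,0,0],[0,0,0],255],
    [[0,0,0],[0,0,0],90],
    [[0,0,0],[0,0,0],90],
    [[0,0,0],[0,0,0],90],
    [[0,0,-0.04],[0,0,0],90],
    [[0,0,-0.04],[0,0,0],90],
    [[0,0,0],[0,0,0],90]
  ]
}}

```text
time_s: 16.45
tcp_pos: [0.4939, -0.3353, 0.3261]
eef_rot: [-179.3, -0.4, -89.7]
contact_force: [2.8, -1.0, 1.4]
gripper_width: 0.056
```

```bash
python3 look.py w4
python3 - <<'E'
from h import *
b=cap('top','t5');c=cal('top');hsv=cv2.cvtColor(b,cv2.COLOR_RGB2HSV)
for q in blob((hsv[:,:,0]>120)&(hsv[:,:,0]<150)&(hsv[:,:,1]>60)): print('pur',q[:2],ray(c,*q[1],.02))
E
```

```text
16.45 [ 0.4939 -0.3353  0.3261] [-179.3   -0.4  -89.7]
yel 3392 [353. 302.] [ 0.3896 -0.2098] body [ 0.307 -0.212]
yel 1267 [282. 194.] [ 0.4686 -0.3297] body [ 0.4682 -0.3274]
yel 635 [366. 259.] [ 0.3797 -0.2602] body [ 0.3802 -0.254 ]
turq 8189 [282. 152.] [ 0.47   -0.3701] body [ 0.4881 -0.3546]
red 1384 [312. 177.] [ 0.4407 -0.3462] body [ 0.4401 -0.3439]
pur (np.int32(113), array([189.19469027, 236.62831858])) [0.42598153 0.12032822 0.02      ]
```

Emit:
{"api": "carry_out", "payload": {
  "plan": [
    [[-0.0378,0.0055,0],[0,0,0],90],
    [[-0.0378,0.0055,0],[0,0,0],90],
    [[-0.0378,0.0055,0],[0,0,0],90],
    [[-0.0378,0.0055,0],[0,0,0],90],
    [[-0.0378,0.0055,0],[0,0,0],90],
    [[-0.0378,0.0055,0],[0,0,0],90],
    [[-0.0378,0.0055,0],[0,0,0],90],
    [[-0.0378,0.0055,0],[0,0,0],90],
    [[-0.0378,0.0055,0],[0,0,0],90],
    [[-0.0378,0.0055,0],[0,0,0],90],
    [[-0.0378,0.0055,0],[0,0,0],90],
    [[-0.0378,0.0055,0],[0,0,0],90]
  ]
}}

```text
time_s: 17.55
tcp_pos: [0.4233, 0.1209, 0.3167]
eef_rot: [-180.0, 0.0, -89.8]
contact_force: [0.6, 0.4, 0.4]
gripper_width: 0.0566
```

Emit:
{"api": "carry_out", "payload": {
  "plan": [
    [[0,0,0],[0,0,-7],90],
    [[0,0,0],[0,0,-7],90],
    [[0,0,0],[0,0,-7],90],
    [[0,0,0],[0,0,-7],90],
    [[0,0,0.01],[0,0,-7],90],
    [[0,0,0.01],[0,0,-7],90],
    [[0,0,0.01],[0,0,-7],90],
    [[0,0,0.01],[0,0,-7],90],
    [[0,0,0.01],[0,0,-7],90],
    [[0,0,0.01],[0,0,-7],90],
    [[0,0,0],[0,0,-5],90],
    [[0,0,0],[0,0,0],90]
  ]
}}

```text
time_s: 18.55
tcp_pos: [0.424, 0.119, 0.2558]
eef_rot: [179.9, 0.0, -14.6]
contact_force: [-0.2, -0.5, 0.6]
gripper_width: 0.0571
```

```bash
python3 look.py w5
```

```text
18.55 [0.424  0.119  0.2558] [179.9   0.  -14.6]
yel 3289 [357. 302.] [0.3239 0.0558] body [ 0.3087 -0.0059]
yel 625 [368. 259.] [0.3598 0.0406] body [0.357  0.0425]
yel 608 [135. 260.] [0.4059 0.2187] body [0.3975 0.2212]
pur 1787 [248. 202.] [0.4291 0.12  ] body [0.4295 0.1218]
```

Emit:
{"api": "carry_out", "payload": {
  "plan": [
    [[0.004,-0.003,0.03],[0,0,0],90],
    [[0,0,0.03],[0,0,0],90],
    [[0,0,0.012],[0,0,0],90],
    [[0,0,0],[0,0,0],255],
    [[0,0,0],[0,0,0],255],
    [[0,0,0],[0,0,0],255],
    [[0,0,0],[0,0,0],255],
    [[0,0,0],[0,0,0],255],
    [[0,0,0],[0,0,0],255],
    [[0,0,0],[0,0,0],255]
  ]
}}

```text
time_s: 19.43
tcp_pos: [0.4294, 0.1211, 0.1853]
eef_rot: [-179.9, -0.1, -14.9]
contact_force: [-2.1, -0.2, 7.7]
gripper_width: 0.0281
```

Emit:
{"api": "carry_out", "payload": {
  "plan": [
    [[0,0,-0.04],[0,0,0],255],
    [[0,0,-0.04],[0,0,0],255],
    [[0,0,-0.036],[0,0,0],255],
    [[0,0,0],[0,0,7],255],
    [[0,0,0],[0,0,7],255],
    [[0,0,0],[0,0,7],255],
    [[0,0,0],[0,0,7],255],
    [[0,0,0],[0,0,7],255],
    [[0,0,0],[0,0,7],255],
    [[0,0,0],[0,0,7],255],
    [[0,0,0],[0,0,7],255],
    [[0,0,0],[0,0,7],255]
  ]
}}

```text
time_s: 20.43
tcp_pos: [0.4289, 0.1207, 0.3006]
eef_rot: [-180.0, 0.0, -78.3]
contact_force: [-0.2, -0.5, -0.5]
gripper_width: 0.0283
```

```bash
python3 bowl.py t6; python3 -c "
from h import *
s=r.get_state();print(s['tcp_pos'],s['eef_rot'],s['gripper_width'])"
```

```text
bowl 1272 336.8043518066406 226.80435180664062 25.33760643005371 [ 0.467 -0.332]
[0.42883588 0.12066442 0.30057882] [-1.79967894e+02  2.74956963e-02 -7.87943710e+01] 0.028046335574264985
```

Emit:
{"api": "carry_out", "payload": {
  "plan": [
    [[0,0,0],[0,0,5.6],255],
    [[0,0,0],[0,0,5.6],255],
    [[0.0397,-0.0033,0],[0,0,0],255],
    [[0.0397,-0.0033,0],[0,0,0],255],
    [[0.0397,-0.0033,0],[0,0,0],255],
    [[0.0397,-0.0033,0],[0,0,0],255],
    [[0.0397,-0.0033,0],[0,0,0],255],
    [[0.0397,-0.0033,0],[0,0,0],255],
    [[0.0397,-0.0033,0],[0,0,0],255],
    [[0.0397,-0.0033,0],[0,0,0],255],
    [[0.0397,-0.0033,0],[0,0,0],255],
    [[0.0397,-0.0033,0],[0,0,0],255]
  ]
}}

```text
time_s: 21.48
tcp_pos: [0.4679, -0.2777, 0.3007]
eef_rot: [-179.9, -0.0, -88.9]
contact_force: [0.9, 0.1, 1.0]
gripper_width: 0.028
```

Emit:
{"api": "carry_out", "payload": {
  "plan": [
    [[0.0397,-0.0033,0],[0,0,0],255],
    [[0.0397,-0.0033,0],[0,0,0],255],
    [[0,0,0.03],[0,0,0],255],
    [[0,0,0.03],[0,0,0],255],
    [[0,0,0],[0,0,0],255],
    [[0,0,0],[0,0,0],90],
    [[0,0,0],[0,0,0],90],
    [[0,0,0],[0,0,0],90],
    [[-0.01,0,-0.04],[0,0,0],90],
    [[-0.01,0,-0.04],[0,0,0],90],
    [[0,0,-0.03],[0,0,0],90],
    [[0,0,0],[0,0,0],90]
  ]
}}

```text
time_s: 22.48
tcp_pos: [0.4777, -0.3349, 0.3598]
eef_rot: [-179.3, -0.4, -88.9]
contact_force: [0.7, -1.2, 0.0]
gripper_width: 0.0565
```

```bash
python3 look.py w6
```

```text
22.4833 [ 0.4777 -0.3349  0.3598] [-179.3   -0.4  -88.9]
yel 3379 [354. 302.] [ 0.3576 -0.1887] body [ 0.2637 -0.1927]
yel 1329 [ 13. 206.] [ 0.7492 -0.3005] body [ 0.7515 -0.3011]
yel 945 [264. 189.] [ 0.4692 -0.3263] body [ 0.4692 -0.3257]
turq 5137 [266. 146.] [ 0.4685 -0.3726] body [ 0.4938 -0.3421]
red 1166 [292. 172.] [ 0.4403 -0.3456] body [ 0.439 -0.343]
pur 1109 [250. 154.] [ 0.4858 -0.3643] body [ 0.4857 -0.3642]
```

View pics/w6.png

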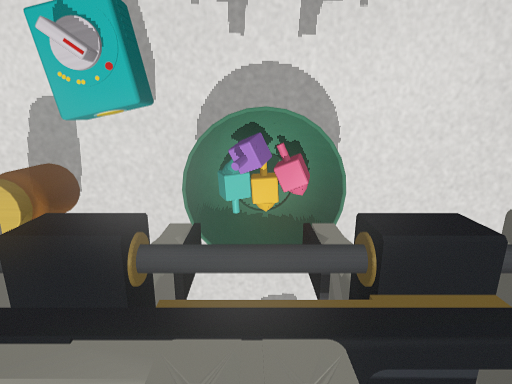

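The picture shows purple (250,153), turquoise (236,185), yellow (264,190) and red (291,172), all inside the bowl. I'll go up to a spot where rim, spotlight face and tape are all in view, and measure them.

Emit:
{"api": "carry_out", "payload": {
  "plan": [
    [[-0.0388,-0.0118,-0.0075],[0,0,0.5],0],
    [[-0.0388,-0.0118,-0.0075],[0,0,0.6],0],
    [[-0.0388,-0.0118,-0.0075],[0,0,0],0],
    [[-0.0388,-0.0118,-0.0075],[0,0,0],0],
    [[-0.0388,-0.0118,-0.0075],[0,0,0],0],
    [[-0.0388,-0.0118,-0.0075],[0,0,0],0],
    [[-0.0388,-0.0118,-0.0075],[0,0,0],0],
    [[-0.0388,-0.0118,-0.0075],[0,0,0],0],
    [[-0.0388,-0.0118,-0.0075],[0,0,0],0],
    [[-0.0388,-0.0118,-0.0075],[0,0,0],0],
    [[-0.0388,-0.0118,-0.0075],[0,0,0],0],
    [[-0.0388,-0.0118,-0.0075],[0,0,0],0]
  ]
}}

```text
time_s: 23.53
tcp_pos: [0.6175, 0.1328, 0.4417]
eef_rot: [-179.9, 0.0, -90.1]
contact_force: [1.1, -0.2, -0.1]
gripper_width: 0.0874
```

Emit:
{"api": "carry_out", "payload": {
  "plan": [
    [[0,0,0],[0,0,0],0],
    [[0,0,0],[0,0,0],0],
    [[0,0,0],[0,0,0],0]
  ]
}}

```text
time_s: 23.78
tcp_pos: [0.6174, 0.131, 0.4404]
eef_rot: [180.0, 0.0, -90.1]
contact_force: [0.0, -0.0, -0.5]
gripper_width: 0.0875
```

Run:
```python
from h import *
s=r.get_state();print(s['tcp_pos'],s['eef_rot']);c=cal('wrist');a=cap('wrist','w7')
np.savez('w7.npz',K=c[0],R=c[1],t=c[2])
cv2.imwrite('pics/w7b.png',cv2.resize(a[0:225,100:500,::-1],(800,450),interpolation=cv2.INTER_CUBIC))
```

```text
[0.61737194 0.13101313 0.44036838] [ 1.79996811e+02  3.45577993e-03 -9.01085224e+01]
```

View pics/w7b.png

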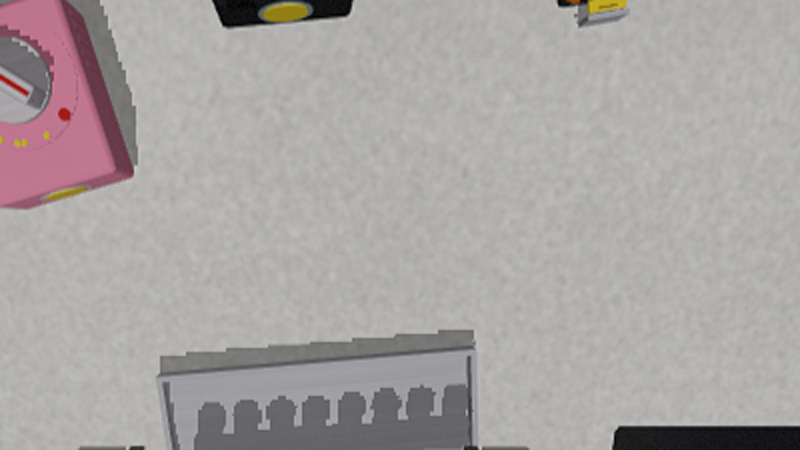

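The picture shows the spotlight's front foot edge running (227,27)-(351,14), the rim's top outer edge (160,377)-(475,348), and the hook (603,15).

Run:
```python
from h import *
d=np.load('w7.npz');c=(d['K'],d['R'],d['t']);f=lambda u,v,z:ray(c,100+(u+.5)/2-.5,(v+.5)/2-.5,z)[:2]
def fit(x0,x1,ref,pol,z,w=9):
    # subpixel edge rows by max vertical gradient
    g=cv2.cvtColor(cv2.imread('pics/w7.png'),cv2.COLOR_BGR2GRAY).astype(float);P=[]
    for u in range(x0,x1):
        v=int(np.interp(u,[ref[0],ref[2]],[ref[1],ref[3]]));col=g[max(0,v-w):v+w,u];gr=np.diff(col)*pol;k=gr.argmax();P.append((u,max(0,v-w)+k+.5))
    P=np.array(P);vx,vy,a,b=cv2.fitLine(P.astype(np.float32),cv2.DIST_HUBER,0,.01,.01).ravel()
    L=lambda u:ray(c,u,b+vy/vx*(u-a),z)[:2]
    return L(x0),L(x1)
A=fit(218,273,(213,13,275,7),1,0.,5);B=fit(185,332,(180,188,337,174),1,.014,5)
for n,(p,q) in(('spot',A),('rim',B)): print(n,p.round(4),q.round(4),np.degrees(np.arctan2(*(p-q)[::-1])).round(2))
s1,s2=f(227,27,0),f(351,14,0);p1,p2=f(160,377,.014),f(475,348,.014)
for n,a,b in(('spot',s1,s2),('rim',p1,p2)): print(n,a.round(4),b.round(4),np.linalg.norm(a-b).round(4),np.degrees(np.arctan2(*(a-b)[::-1])).round(2))
ex=(p1-p2)/np.linalg.norm(p1-p2);ey=np.array([-ex[1],ex[0]]);m=(p1+p2)/2;sm=(s1+s2)/2
print('rim mid outer',m,'spot mid',sm,'gap inner',(m-sm)@ey+.004,'lateral spot rel plate',(sm-m)@ex)
h1,h2=f(580,25,.006),f(628,14,.006);print('hook',h1,h2,np.linalg.norm(h1-h2))
```

```text
spot [ 0.6594 -0.0583] [ 0.5913 -0.064 ] 4.76
rim [0.71   0.1607] [0.5087 0.1433] 4.94
spot [ 0.6653 -0.0581] [ 0.5885 -0.0651] 0.0771 5.21
rim [0.7173 0.1617] [0.5017 0.1421] 0.2166 5.2
rim mid outer [0.60949082 0.15190746] spot mid [ 0.62690757 -0.06161461] gap inner 0.21822172772109916 lateral spot rel plate -0.002017073789286978
hook [ 0.44876048 -0.05695339] [ 0.42017204 -0.06288174] 0.029196648336364386
```

The gap comes to 218 mm, so the mark is three dots. Rim and spotlight both lie about 4.9° off the world axes. Now a close look at the tape.

Emit:
{"api": "carry_out", "payload": {
  "plan": [
    [[0.0273,0.0249,0.0114],[0,0,0],0],
    [[0.0273,0.0249,0.0114],[0,0,0],0],
    [[0.0273,0.0249,0.0114],[0,0,0],0],
    [[0.0273,0.0249,0.0114],[0,0,0],0],
    [[0.0273,0.0249,0.0114],[0,0,0],0],
    [[0.0273,0.0249,0.0114],[0,0,0],0],
    [[0.0273,0.0249,0.0114],[0,0,0],0],
    [[0,0,0],[0,0,-4],0],
    [[0,0,0],[0,0,-4],0],
    [[0,0,0],[0,0,0],0],
    [[0,0,0],[0,0,0],0]
  ]
}}

```text
time_s: 24.75
tcp_pos: [0.4423, -0.0608, 0.3608]
eef_rot: [-179.9, 0.0, -82.4]
contact_force: [-0.3, 0.7, 0.4]
gripper_width: 0.0874
```

```bash
cat > tape.py <<'E'
from h import *
import sys
s=r.get_state();print(s['time_s'],s['tcp_pos'].round(4),s['eef_rot'].round(2));c=cal('wrist');a=cap('wrist',sys.argv[1])
hsv=cv2.cvtColor(a,cv2.COLOR_RGB2HSV)
m=(hsv[:,:,0]<=17)&(hsv[:,:,1]>150)&(hsv[:,:,2]>60);m[205:]=0
q=blob(m)[0];ct=cv2.convexHull(np.argwhere(q[2])[:,::-1].astype(np.int32))
# top face only: brightest orange
v=hsv[:,:,2][q[2]];t=np.percentile(v,85)*.88
mt=q[2]&(hsv[:,:,2]>t);mt=cv2.morphologyEx(mt.astype(np.uint8),cv2.MORPH_OPEN,np.ones((3,3)))
rc=pca(mt);bx=cv2.boxPoints(rc);P=np.array([ray(c,*k,.06)[:2] for k in bx]);print('all',q[0],q[1],'top',mt.sum());print(P.round(4),'centre',P.mean(0).round(4),[np.linalg.norm(P[i]-P[i-1]).round(4) for i in range(4)])
for i in range(4):print(np.degrees(np.arctan2(*(P[i]-P[i-1])[::-1])).round(1),end=' ')
cv2.imwrite('pics/'+sys.argv[1]+'b.png',cv2.resize(a[:225,100:420,::-1],(800,562),interpolation=cv2.INTER_CUBIC))
E
python3 tape.py w8
```

```text
24.75 [ 0.4423 -0.0608  0.3608] [-1.7994e+02  1.0000e-02 -8.2400e+01]
all 3346 [254.91811118 138.95995218] top 2525
[[ 0.4699 -0.1318]
 [ 0.4319 -0.1369]
 [ 0.4222 -0.074 ]
 [ 0.4625 -0.0686]] centre [ 0.4466 -0.1028] [np.float64(0.0636), np.float64(0.0384), np.float64(0.0636), np.float64(0.0406)]
-83.3 -172.5 98.7 7.5
```

View pics/w8b.png

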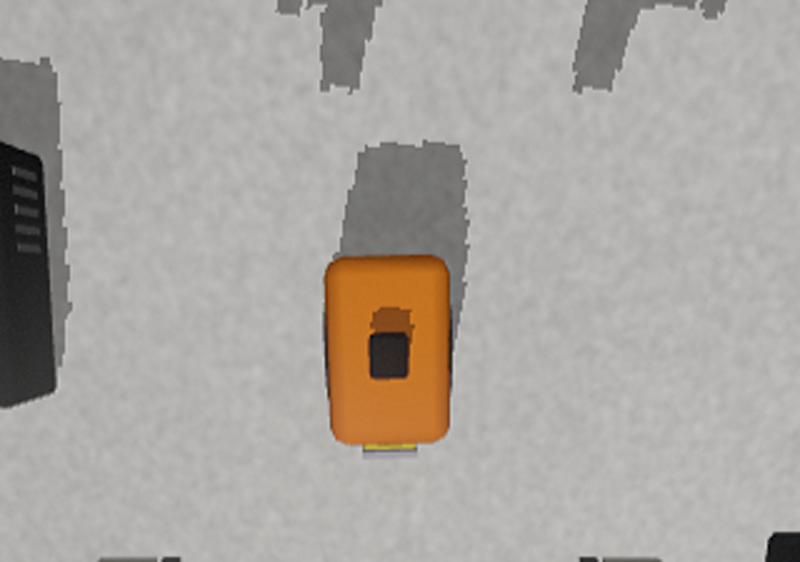

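Run:
```python
from h import *
c=cal('wrist');f=lambda u,v,z:ray(c,100+(u+.5)/2.5-.5,(v+.5)/2.5-.5,z)[:2].round(4)
print('button top',f(389,356,.072),'hook front bottom mid',f(390,458,.006),'hook top',f(390,451,.019),'case rear',f(387,256,.057),'front',f(390,443,.057), 'sides',f(326,350,.05),f(450,350,.05))
```

```text
button top [ 0.4465 -0.1045] hook front bottom mid [ 0.4383 -0.0537] hook top [ 0.4393 -0.0596] case rear [ 0.4516 -0.1383] front [ 0.4413 -0.0707] sides [ 0.4699 -0.1017] [ 0.4233 -0.1079]
```

The tape origin is at (0.4465, -0.1045): the button and the case ends agree on it. Its heading is 98°.

Emit:
{"api": "carry_out", "payload": {
  "plan": [
    [[0.022,0.0008,0.02],[0,0,0],0],
    [[0.022,0.0008,0.02],[0,0,0],0],
    [[0,0,0.035],[0,0,0],0],
    [[0,0,0.035],[0,0,0],0],
    [[0,0,0.03],[0,0,0],0],
    [[0,0,0.015],[0,0,0],0],
    [[0,0,0.01],[0,0,0],0],
    [[0,0,0],[0,0,0],0],
    [[0,0,0],[0,0,0],160]
  ],
  "grip_force": 20
}}

```text
time_s: 25.55
tcp_pos: [0.4474, -0.1037, 0.1951]
eef_rot: [179.9, -0.0, -82.3]
contact_force: [-0.0, -0.2, 0.1]
gripper_width: 0.085
```

Emit:
{"api": "carry_out", "payload": {
  "plan": [
    [[0,0,0],[0,0,0],160],
    [[0,0,0],[0,0,0],160],
    [[0,0,0],[0,0,0],160],
    [[0,0,0],[0,0,0],160],
    [[0,0,0],[0,0,0],160],
    [[0,0,0],[0,0,0],160],
    [[0,0,0],[0,0,0],160],
    [[0,0,0],[0,0,0],160],
    [[0,0,0],[0,0,0],160]
  ]
}}

```text
time_s: 26.3
tcp_pos: [0.4465, -0.1039, 0.1955]
eef_rot: [179.9, 0.0, -82.2]
contact_force: [-5.2, 0.7, 6.9]
gripper_width: 0.0462
```

Emit:
{"api": "carry_out", "payload": {
  "plan": [
    [[0,0,-0.02],[0,0,0],200],
    [[0,0,-0.02],[0,0,0],200],
    [[-0.0276,-0.0278,0],[0,0,0],200],
    [[-0.0276,-0.0278,0],[0,0,0],200],
    [[-0.0276,-0.0278,0],[0,0,0],200],
    [[-0.0276,-0.0278,0],[0,0,0],200],
    [[-0.0276,-0.0278,0],[0,0,0],200],
    [[-0.0276,-0.0278,0],[0,0,0],200],
    [[-0.0276,-0.0278,0],[0,0,0],200],
    [[0,0,0],[0,0,2.9],200],
    [[0,0,0],[0,0,0],200],
    [[0,0,0],[0,0,0],200]
  ]
}}

```text
time_s: 27.3
tcp_pos: [0.6131, 0.1141, 0.234]
eef_rot: [179.8, -0.0, -85.0]
contact_force: [-0.4, -0.8, -4.7]
gripper_width: 0.0461
```

Run:
```python
from h import *
s=r.get_state();print(s['tcp_pos'],s['eef_rot'],s['gripper_width'])
b=cap('scene','s1');c=cal('scene')
print(proj(c,[.6092,.1559,.014]),proj(c,[.627,-.061,.02]))
cv2.imwrite('pics/s1b.png',cv2.resize(b[170:320,260:430,::-1],(680,600),interpolation=cv2.INTER_CUBIC))
```

```text
[0.61311683 0.11409739 0.23398158] [ 1.79837873e+02 -3.61466474e-02 -8.50350893e+01] 0.04610071030950782
[322.22945697 254.10749369] [248.93900367 213.99121691]
```

View pics/s1b.png

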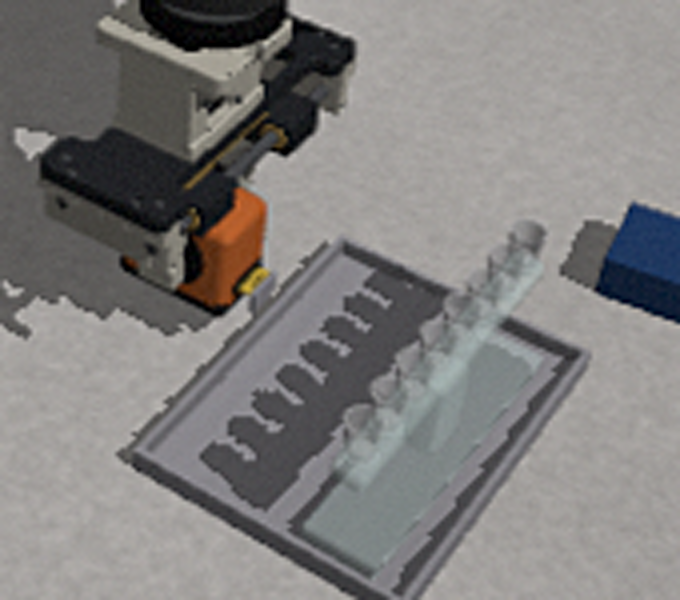

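```bash
python3 - <<'E'
from h import *
c=cal('scene');g=lambda p:((proj(c,p)-[260,170])*4).round(0)
ey=np.array([-.0854,.9963]);ex=np.array([.9963,.0854]);o=np.array([.6131,.1141])
for s in(-.012,.012):print('hook bottom inner',g([*(o+.045*ey+s*ex),.0445]),'outer',g([*(o+.048*ey+s*ex),.0445]),'per 5mm',g([*(o+.050*ey+s*ex),.0445]))
R=np.array([.6092,.1559])
for s in(-.1,0,.1):print('rim inner',g([*(R+s*ex),.014]),'outer',g([*(R+s*ex-.004*ey),.014]))
E
python3 -c "
import cv2
a=cv2.imread('pics/s1.png')[228:262,305:345];cv2.imwrite('pics/s1c.png',cv2.resize(a,(800,680),interpolation=cv2.INTER_CUBIC)[:600])"
```

```text
hook bottom inner [269. 288.] outer [274. 291.] per 5mm [277. 292.]
hook bottom inner [246. 312.] outer [251. 314.] per 5mm [254. 316.]
rim inner [338. 244.] outer [332. 242.]
rim inner [249. 336.] outer [243. 333.]
rim inner [148. 441.] outer [142. 437.]
```

View pics/s1c.png

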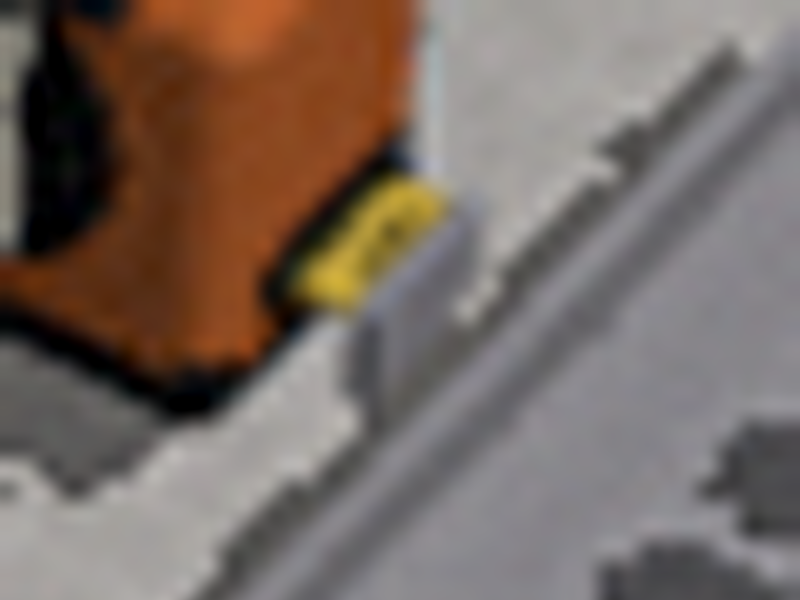

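The hook stands about 2 mm further out than predicted, so I'll back off 1.5 mm and lower.

Emit:
{"api": "carry_out", "payload": {
  "plan": [
    [[0.0015,0,0.012],[0,0,0],200],
    [[0,0,0.012],[0,0,0],200],
    [[0,0,0.008],[0,0,0],200],
    [[0,0,0.004],[0,0,0],200],
    [[0,0,0.001],[0,0,0],200],
    [[0,0,0],[0,0,0],200]
  ]
}}

```text
time_s: 27.85
tcp_pos: [0.6139, 0.1123, 0.1977]
eef_rot: [179.9, -0.0, -85.1]
contact_force: [-0.2, -0.1, -3.9]
gripper_width: 0.0462
```

Run:
```python
from h import *
s=r.get_state();print(s['tcp_pos'],s['contact_force'])
b=cap('scene','s2')
cv2.imwrite('pics/s2c.png',cv2.resize(b[234:268,300:340,::-1],(700,595),interpolation=cv2.INTER_CUBIC))
```

```text
[0.61385116 0.11230138 0.19772892] [-0.24285405 -0.0629778  -3.94423684]
```

View pics/s2c.png

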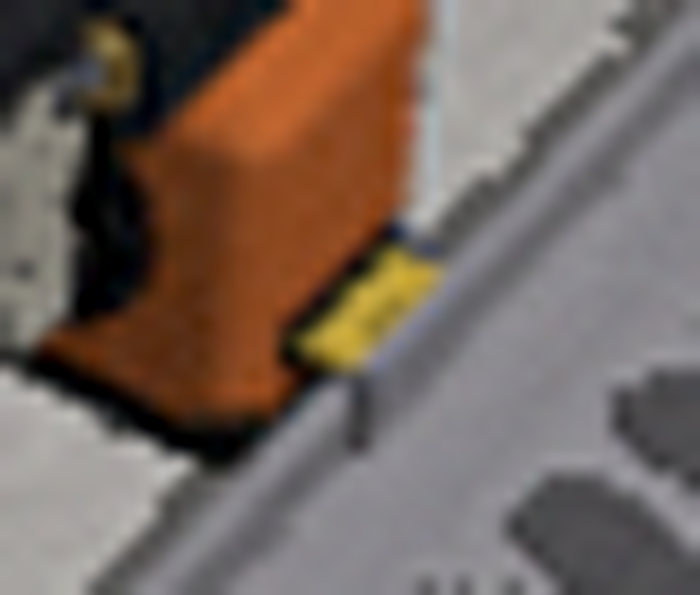

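The hook (355,420) sits inside the rim and nothing touches yet. I'll set the case down and back away, pausing part-way.

Emit:
{"api": "carry_out", "payload": {
  "plan": [
    [[0,0,0.002],[0,0,0],200],
    [[0,0,0],[0,0,0],200],
    [[0.008,0,0],[0,0,0],200],
    [[0.01,0,0],[0,0,0],200],
    [[0.01,0,0],[0,0,0],200],
    [[0.01,0,0],[0,0,0],200],
    [[0.01,0,0],[0,0,0],200],
    [[0,0,0],[0,0,0],200],
    [[0,0,0],[0,0,0],200]
  ]
}}

```text
time_s: 28.65
tcp_pos: [0.6181, 0.0636, 0.1964]
eef_rot: [180.0, -0.0, -85.2]
contact_force: [0.9, 1.6, -3.1]
gripper_width: 0.046
```

Run:
```python
from h import *
s=r.get_state();print(s['tcp_pos'],s['contact_force'],s['eef_rot'])
b=cap('scene','s3');w=cap('wrist','w9')
cv2.imwrite('pics/s3c.png',np.vstack([cv2.resize(b[190:270,250:356,::-1],(530,400),interpolation=2),cv2.resize(w[:200,:,::-1],(530,200))]))
```

```text
[0.61805894 0.06361183 0.19643571] [ 0.93835164  1.56403061 -3.11085356] [ 1.79989229e+02 -2.03639270e-03 -8.51936648e+01]
```

View pics/s3c.png

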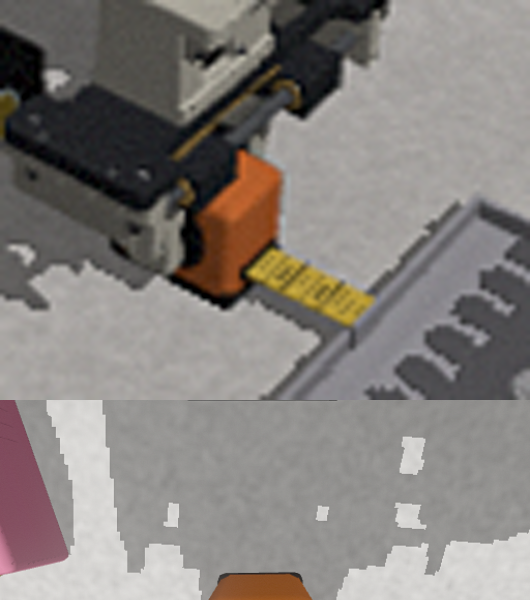

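The blade is out and the hook has caught at (360,320). I'll carry on towards the spotlight, slowing near the end.

Emit:
{"api": "carry_out", "payload": {
  "plan": [
    [[0.012,0,0.001],[0,0,0],200],
    [[0.012,0,0],[0,0,0],200],
    [[0.012,0,0],[0,0,0],200],
    [[0.012,0,0],[0,0,0],200],
    [[0.012,0,0],[0,0,0],200],
    [[0.012,0,0],[0,0,0],200],
    [[0.01,0,0],[0,0,0],200],
    [[0.003,0,0],[0,0,0],200],
    [[0,0,0],[0,0,0],200]
  ]
}}

```text
time_s: 29.5
tcp_pos: [0.6254, -0.0213, 0.1955]
eef_rot: [-180.0, -0.0, -85.2]
contact_force: [0.9, -1.4, -0.1]
gripper_width: 0.0462
```

Emit:
{"api": "carry_out", "payload": {
  "plan": [
    [[0.002,0,0],[0,0,0],200],
    [[0.002,0,0],[0,0,0],200],
    [[0,0,0],[0,0,0],200]
  ]
}}

```text
time_s: 29.75
tcp_pos: [0.6258, -0.0234, 0.1955]
eef_rot: [-180.0, 0.0, -85.1]
contact_force: [-0.1, 4.1, 1.7]
gripper_width: 0.0458
```

Emit:
{"api": "carry_out", "payload": {
  "plan": [
    [[0.002,0,0],[0,0,0],200],
    [[0.001,0,0],[0,0,0],200],
    [[0,0,0],[0,0,0],200],
    [[0,0,0],[0,0,0],200]
  ]
}}

```text
time_s: 30.08
tcp_pos: [0.626, -0.0243, 0.1956]
eef_rot: [-179.9, 0.1, -85.0]
contact_force: [-2.2, 16.5, 2.4]
gripper_width: 0.0459
```

Contact: the case rear is against the spotlight with 16 N. I'll ease the push, let go and rise.

Emit:
{"api": "carry_out", "payload": {
  "plan": [
    [[-0.001,0,0],[0,0,0],200],
    [[-0.001,0,0],[0,0,0],200],
    [[0,0,0],[0,0,0],120],
    [[0,0,0],[0,0,0],60],
    [[0,0,0],[0,0,0],60],
    [[0,0,0],[0,0,0],60],
    [[0,0,0],[0,0,0],60],
    [[0,0,-0.02],[0,0,0],60],
    [[0,0,-0.03],[0,0,0],60],
    [[0,0,-0.035],[0,0,0],60],
    [[0,0,0],[0,0,0],255],
    [[0,0,0],[0,0,0],255]
  ]
}}

```text
time_s: 31.08
tcp_pos: [0.6264, -0.0251, 0.2829]
eef_rot: [-179.7, 0.0, -85.1]
contact_force: [-0.2, 0.1, 0.6]
gripper_width: 0.0589
```

Emit:
{"api": "carry_out", "payload": {
  "plan": [
    [[0,0,0],[0,0,0],255],
    [[0,0,0],[0,0,0],255],
    [[0,0,0],[0,0,0],255],
    [[0,0,0],[0,0,0],255],
    [[0,0,0],[0,0,0],255],
    [[0,0,0],[0,0,0],255],
    [[0,0,0],[0,0,0],255],
    [[0,0,0],[0,0,0],255],
    [[0,0,0],[0,0,0],255],
    [[0,0,0],[0,0,0],255]
  ]
}}

```text
time_s: 31.92
tcp_pos: [0.6258, -0.0249, 0.2804]
eef_rot: [180.0, -0.0, -85.1]
contact_force: [-0.3, -0.3, 0.4]
gripper_width: 0.0006
```

Run:
```python
from h import *
s=r.get_state();print(s['tcp_pos'],s['contact_force'],s['gripper_width'],s['eef_rot'])
b=cap('scene','s4');c=cal('scene');print(((proj(c,[.626,-.0255,.072])-[225,170])*4.5).round())
cv2.imwrite('pics/s4c.png',cv2.resize(b[170:290,225:385,::-1],(720,540),interpolation=2))
```

```text
[ 0.62577159 -0.02491062  0.28036012] [-0.31967367 -0.28166687  0.40987541] 0.0006029354486105567 [ 1.79999898e+02 -1.51299177e-03 -8.50990879e+01]
[154. 151.]
```

View pics/s4c.png

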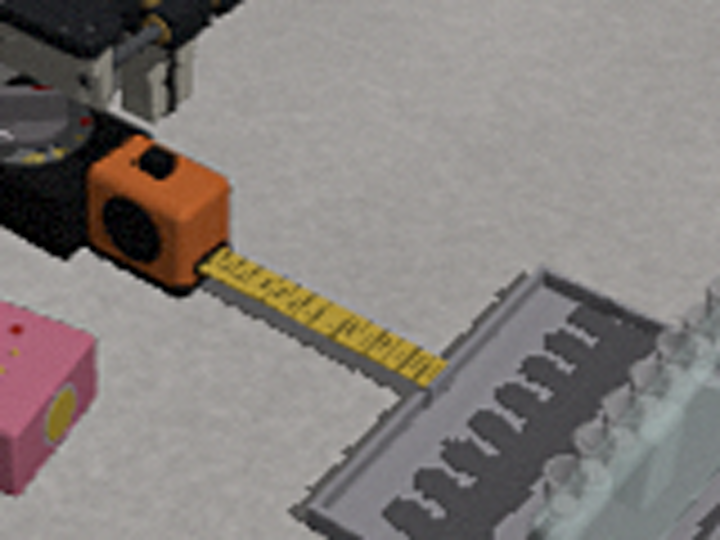

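The case stands against the spotlight with the blade taut to the rim, and the button is at (157,152), where I predicted it. Now press it.

Emit:
{"api": "carry_out", "payload": {
  "plan": [
    [[0,0,0.015],[0,0,0],255],
    [[0,0,0.012],[0,0,0],255],
    [[0,0,0.003],[0,0,0],255],
    [[0,0,0.002],[0,0,0],255],
    [[0,0,0.002],[0,0,0],255],
    [[0,0,0.001],[0,0,0],255],
    [[0,0,0],[0,0,0],255],
    [[0,0,0],[0,0,0],255]
  ]
}}

```text
time_s: 32.63
tcp_pos: [0.6259, -0.0249, 0.2457]
eef_rot: [-180.0, 0.0, -85.1]
contact_force: [-0.6, 0.1, 0.5]
gripper_width: 0.0005
```

Emit:
{"api": "carry_out", "payload": {
  "plan": [
    [[0,0,0.001],[0,0,0],255],
    [[0,0,0.001],[0,0,0],255],
    [[0,0,0.001],[0,0,0],255],
    [[0,0,0],[0,0,0],255],
    [[0,0,0],[0,0,0],255]
  ]
}}

```text
time_s: 33.05
tcp_pos: [0.6259, -0.0249, 0.2434]
eef_rot: [-179.9, -0.0, -85.1]
contact_force: [-2.1, 0.6, 7.4]
gripper_width: 0.0005
```

The button is down: 7 N against a hard stop at 65 mm. Now rise and find the selector.

Emit:
{"api": "carry_out", "payload": {
  "plan": [
    [[0,0,-0.03],[0,0,0],255],
    [[0.01,0,-0.04],[0,0,0],150],
    [[0.01,0,-0.04],[0,0,0],150],
    [[0,0,0],[0,0,0],150],
    [[0,0,0],[0,0,0],150],
    [[0,0,0],[0,0,0],150],
    [[0,0,0],[0,0,0],150]
  ]
}}

```text
time_s: 33.63
tcp_pos: [0.627, -0.0448, 0.3513]
eef_rot: [179.9, 0.0, -85.1]
contact_force: [0.7, 0.1, -0.2]
gripper_width: 0.0335
```

Run:
```python
from h import *
ct=cal('top');print('top dial',ray(ct,110+662/4.2,130+176/4.2,.06))
s=r.get_state();print(s['tcp_pos'],s['gripper_width']);c=cal('wrist');a=cap('wrist','w10')
np.savez('w10.npz',K=c[0],R=c[1],t=c[2]);p=proj(c,[.632,-.121,.06]);print('pred',p,'400*',)
print('pred in crop',((p-[156,0])*4).round(), [((proj(c,[.632+.02*np.cos(t),-.121+.02*np.sin(t),.071])-[156,0])*4).round() for t in (np.radians(137.9),)])
cv2.imwrite('pics/w10b.png',cv2.resize(a[0:150,156:356,::-1],(800,600),interpolation=2))
```

```text
top dial [ 0.62949775 -0.11719649  0.06      ]
[ 0.62699135 -0.04482852  0.35125545] 0.03349446753742116
pred [253.94961474 103.91043032] 400*
pred in crop [392. 416.] [array([458., 487.])]
```

View pics/w10b.png

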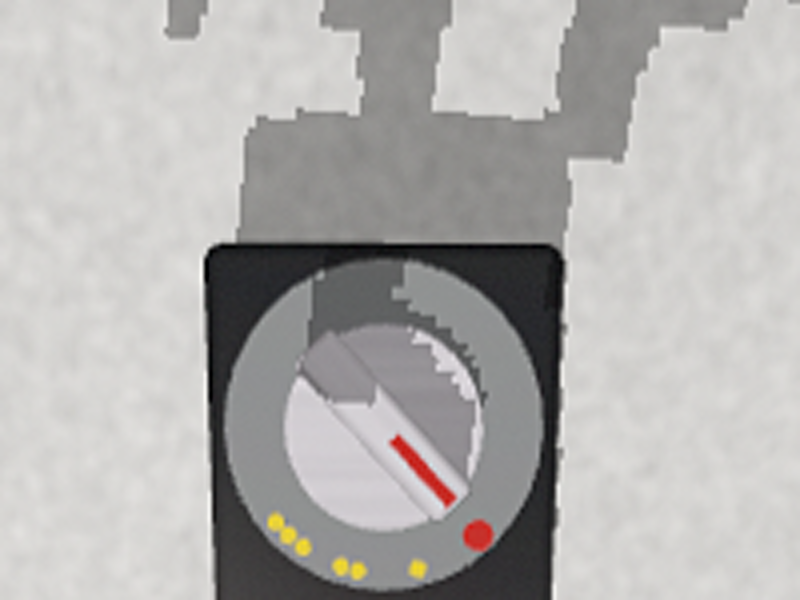

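The selector bar's top runs from (317,352) to its red-striped end (452,505), pointing at the red off spot (478,535). Three dots are at (290,535).

Run:
```python
from h import *
d=np.load('w10.npz');c=(d['K'],d['R'],d['t']);f=lambda u,v,z:ray(c,156+(u+.5)/4-.5,(v+.5)/4-.5,z)[:2]
a,b=f(452,505,.071),f(317,352,.071);print(a,b,(a+b)/2,np.linalg.norm(a-b),np.degrees(np.arctan2(*(a-b)[::-1])))
print('ring',f(384,424,.045),'disc',f(384,427,.05))
```

```text
[ 0.61828209 -0.10404119] [ 0.64866878 -0.13201365] [ 0.63347543 -0.11802742] 0.04130144286604716 137.3688838252525
ring [ 0.63385065 -0.11982173] disc [ 0.6338033  -0.11904612]
```

Emit:
{"api": "carry_out", "payload": {
  "plan": [
    [[0.0375,0.0002,0],[0,0,0],150],
    [[0.0375,0.0002,0],[0,0,0],150],
    [[0,0,0],[0,0,-7],150],
    [[0,0,0.01],[0,0,-7],150],
    [[0,0,0.01],[0,0,-7],150],
    [[0,0,0.01],[0,0,-7],150],
    [[0,0,0.01],[0,0,-7],150],
    [[0,0,0.01],[0,0,-7],150],
    [[0,0,0.01],[0,0,-1],150],
    [[0,0,0.015],[0,0,0],150],
    [[0,0,0],[0,0,0],150],
    [[0,0,0],[0,0,0],150]
  ]
}}

```text
time_s: 34.68
tcp_pos: [0.6331, -0.1195, 0.276]
eef_rot: [179.9, 0.1, -42.2]
contact_force: [0.3, -0.2, 0.2]
gripper_width: 0.0364
```

Emit:
{"api": "carry_out", "payload": {
  "plan": [
    [[0,0,0.02],[0,0,0],150],
    [[0,0,0.015],[0,0,0],150],
    [[0,0,0.008],[0,0,0],150],
    [[0,0,0.003],[0,0,0],150],
    [[0,0,0],[0,0,0],255],
    [[0,0,0],[0,0,0],255],
    [[0,0,0],[0,0,0],255],
    [[0,0,0],[0,0,0],255],
    [[0,0,0],[0,0,0],255],
    [[0,0,0],[0,0,0],255],
    [[0,0,0],[0,0,0],255]
  ]
}}

```text
time_s: 35.6
tcp_pos: [0.6339, -0.1195, 0.2322]
eef_rot: [-179.9, -0.1, -42.1]
contact_force: [-0.4, 1.2, 4.9]
gripper_width: 0.0103
```

Gripped at 11 mm wide. Turn clockwise.

Emit:
{"api": "carry_out", "payload": {
  "plan": [
    [[0,0,0],[0,0,7.1],255],
    [[0,0,0],[0,0,7.1],255],
    [[0,0,0],[0,0,7.1],255],
    [[0,0,0],[0,0,7.1],255],
    [[0,0,0],[0,0,7.1],255],
    [[0,0,0],[0,0,7.1],255],
    [[0,0,0],[0,0,7.1],255],
    [[0,0,0],[0,0,7.1],255],
    [[0,0,0],[0,0,7.1],255],
    [[0,0,0],[0,0,7.1],255],
    [[0,0,0],[0,0,7.1],255],
    [[0,0,0],[0,0,7.1],255]
  ]
}}

```text
time_s: 36.6
tcp_pos: [0.6323, -0.1197, 0.2321]
eef_rot: [179.9, -0.1, -127.7]
contact_force: [-6.9, 3.0, 11.5]
gripper_width: 0.0111
```

Emit:
{"api": "carry_out", "payload": {
  "plan": [
    [[0,0,0],[0,0,1],255],
    [[0,0,0],[0,0,0],255],
    [[0,0,0],[0,0,0],180],
    [[0,0,0],[0,0,0],150],
    [[0,0,0],[0,0,0],150],
    [[0,0,0],[0,0,0],150],
    [[0,0,-0.03],[0,0,0],150],
    [[0,0,-0.04],[0,0,0],150],
    [[-0.03,0,-0.04],[0,0,0],150],
    [[0,0,0],[0,0,0],150],
    [[0,0,0],[0,0,0],150]
  ]
}}

```text
time_s: 37.52
tcp_pos: [0.6501, -0.0992, 0.3373]
eef_rot: [-179.8, 0.2, -128.2]
contact_force: [0.1, -0.1, -0.2]
gripper_width: 0.036
```

Run:
```python
from h import *
c=cal('wrist');a=cap('wrist','w11');hsv=cv2.cvtColor(a,cv2.COLOR_RGB2HSV)
m=((hsv[:,:,0]<8)|(hsv[:,:,0]>172))&(hsv[:,:,1]>130)&(hsv[:,:,2]>80)
for q in blob(m,n=4):
    x=ray(c,*q[1],.071)[:2];e=x-[.633,-.1195];r_=cv2.boxPoints(pca(q[2]));P=np.array([ray(c,*k,.071)[:2] for k in r_]);i=1 if np.linalg.norm(P[1]-P[0])>np.linalg.norm(P[2]-P[1]) else 2;l=P[i]-P[i-1]
    print(q[0],q[1].round(),x.round(4),'dist',np.linalg.norm(e).round(4),'ang',np.degrees(np.arctan2(*e[::-1])).round(1),'line',np.degrees(np.arctan2(*l[::-1])).round(1))
```

```text
60 [255. 180.] [ 0.6413 -0.1094] dist 0.0131 ang 50.8 line 51.9
43 [291. 163.] [ 0.6099 -0.1022] dist 0.0289 ang 143.1 line 97.5
```

Emit:
{"api": "carry_out", "payload": {
  "plan": [
    [[-0.0244,0.0297,-0.005],[0,0,0],150],
    [[-0.0244,0.0297,-0.005],[0,0,0],150],
    [[-0.0244,0.0297,-0.005],[0,0,0],150],
    [[-0.0244,0.0297,-0.005],[0,0,0],150],
    [[-0.0244,0.0297,-0.005],[0,0,0],150],
    [[-0.0244,0.0297,-0.005],[0,0,0],150],
    [[-0.0244,0.0297,-0.005],[0,0,0],150],
    [[-0.0244,0.0297,-0.005],[0,0,0],150],
    [[-0.0244,0.0297,-0.005],[0,0,0],150],
    [[-0.0244,0.0297,-0.005],[0,0,0],150],
    [[-0.0244,0.0297,-0.005],[0,0,0],150],
    [[-0.0244,0.0297,-0.005],[0,0,0],150]
  ]
}}

```text
time_s: 38.57
tcp_pos: [0.5498, 0.3519, 0.3932]
eef_rot: [180.0, -0.2, -128.3]
contact_force: [0.4, 0.1, -0.2]
gripper_width: 0.0362
```

```bash
python3 bowl.py t9
python3 - <<'E'
from h import *
c=cal('scene');b=cap('scene','s9');t=cv2.imread('pics/t9.png')
cv2.imwrite('pics/f.png',np.hstack([cv2.resize(t[120:260,110:390],(480,240),interpolation=2)[:, :],cv2.resize(b[180:280,230:363,::-1],(320,240),interpolation=2)]))
E
```

```text
bowl 1153 336.73187255859375 226.7318878173828 25.433147430419922 [ 0.467 -0.332]
```

The selector reads 1.50 rad. The picture limit is reached, so the last check is done by numbers.

Run:
```python
from h import *
t=cv2.imread('pics/t9.png');hsv=cv2.cvtColor(t,cv2.COLOR_BGR2HSV);c=cal('top')
for n,lo,hi,z in(('yel',21,30,.03),('turq',80,92,.03),('red',165,179,.03),('pur',120,150,.03),('orange',5,17,.06),('blue',100,119,.03)):
    for q in blob((hsv[:,:,0]>=lo)&(hsv[:,:,0]<=hi)&(hsv[:,:,1]>90)&(hsv[:,:,2]>40),n=4): print(n,q[0],q[1].round(),ray(c,*q[1],z)[:2].round(3))
# scene: lock button & blade end
s=cv2.imread('pics/s9.png');h=cv2.cvtColor(s,cv2.COLOR_BGR2HSV);cs=cal('scene')
m=(h[:,:,0]>=21)&(h[:,:,0]<=30)&(h[:,:,1]>120)&(h[:,:,2]>80)
q=blob(m,proj(cs,[.615,.08,.017]))[0];ys,xs=np.nonzero(q[2]);i=xs.argmax();print('blade',q[0],'end',ray(cs,xs[i],ys[i],.017)[:2].round(3),'start',ray(cs,xs.min(),ys[xs.argmin()],.017)[:2].round(3))
for f in('s4','s9'):
    g=cv2.cvtColor(cv2.imread('pics/%s.png'%f),cv2.COLOR_BGR2GRAY);u,v=proj(cs,[.626,-.0255,.068]).round().astype(int);print(f,g[v-8:v+8,u])
```

```text
yel 334 [202. 176.] [0.614 0.084]
yel 226 [335. 147.] [ 0.718 -0.328]
yel 124 [333. 227.] [ 0.467 -0.325]
turq 631 [373. 174.] [ 0.635 -0.449]
turq 564 [284. 122.] [ 0.792 -0.167]
turq 143 [335. 216.] [ 0.5  -0.33]
red 562 [231. 127.] [ 0.772 -0.001]
red 131 [340. 236.] [ 0.439 -0.347]
pur 97 [347. 222.] [ 0.483 -0.367]
orange 494 [508. 341.] [ 0.138 -0.851]
orange 345 [237. 173.] [ 0.622 -0.023]
orange 69 [327. 152.] [ 0.696 -0.297]
blue 1495 [504. 205.] [ 0.546 -0.86 ]
blue 709 [123. 249.] [0.385 0.32 ]
blade 361 end [0.6   0.151] start [0.632 0.012]
s4 [125 160 164 137 127  42   8  18  22  10   9   2  34 111 110 111]
s9 [ 88  86  88  68  77 108  92  30  10  16  13   0  14 101 109 103]
```

```bash
python3 -c "
from plant import r
print(r.get_state()['time_s']);r.close_job()"
```

```text
38.6667
the job is handed in; nothing more can be done
```

I handed the job in at 38.7 s; my last checks found nothing wrong, but `r.close_job()` gives no verdict.

**What I did:** All four dreidels are in the green bowl. I hooked the tape behind the rim and backed the case against the spotlight, where it met with 16 N. I then let go and pushed the lock button down. The gap measured 218 mm in the pictures, so I turned the selector to three dots.

**Last checks:**
- **Selector:** the red stripe's direction gives 1.50 rad.
- **Dreidels:** all four are within about 40 mm of the bowl's centre.
- **Tape:** the blade still reaches from the case to the rim. The case centre is at y = -0.023, which fits contact with the spotlight.
- **Lock button:** it met a hard stop at 7 N and now sits about 5 mm lower.
- **Bystanders:** the candle box has not moved. I did not re-measure the menorah or the jar.

**What went wrong or disagreed:**
- The first grasp of the yellow dreidel missed because I lifted before the fingers had closed; the second try held.
- The hook stood about 2 mm further out than predicted, and I corrected for that before lowering it.
- The last picture I wanted was refused at the 16-picture limit, so the final checks are by colour masks and numbers only.

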